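# Empty the pot of bosses and press it back into its stand

## Task

Tip all five brass bosses out of the steel pot into the felt-lined tray, so that they all lie in it. Then put the empty pot back in the round recess of the wooden stand, upright, and press it down past the ball catches until its shoulder sits flat on the wood. Leave the other things on the bench where they are.

Things in the scene. Friction and masses are not known exactly. Their poses are not given: they have to be found in the camera images.
- pot: Open round steel stacking pot, 92 mm high, holding five brass bosses, on the bench. Body a plain cylinder 60 mm across, 52 mm bore, 4 mm wall; below it a narrower foot, 22 mm high, 52 mm across (44 mm bore), tapered to 48 mm in its lowest 5 mm, so a flat shoulder runs round it 22 mm above the base. Inner floor 6 mm up. 0.15 to 0.23 kg empty. Origin: centre of the underside; z to the mouth. Round.
- pot_mouth (a point): Centre of the pot's mouth, at rim height (92 mm above its base); moves with the pot.
- boss0: One of five alike turned brass bosses (book studs), 16 mm high, 21 mm across the flat base, drawing in to a 12 mm flat top, 35 g. Origin: centre of its base, z out through its top. They start in the pot, two layers and the fifth on top. Some may hang back in a tipped pot: brass slides on steel only on slopes over 26 to 36 degrees.
- boss1: One of five alike turned brass bosses (book studs), 16 mm high, 21 mm across the flat base, drawing in to a 12 mm flat top, 35 g. Origin: centre of its base, z out through its top. They start in the pot, two layers and the fifth on top. Some may hang back in a tipped pot: brass slides on steel only on slopes over 26 to 36 degrees.
- boss2: One of five alike turned brass bosses (book studs), 16 mm high, 21 mm across the flat base, drawing in to a 12 mm flat top, 35 g. Origin: centre of its base, z out through its top. They start in the pot, two layers and the fifth on top. Some may hang back in a tipped pot: brass slides on steel only on slopes over 26 to 36 degrees.
- boss3: One of five alike turned brass bosses (book studs), 16 mm high, 21 mm across the flat base, drawing in to a 12 mm flat top, 35 g. Origin: centre of its base, z out through its top. They start in the pot, two layers and the fifth on top. Some may hang back in a tipped pot: brass slides on steel only on slopes over 26 to 36 degrees.
- boss4: One of five alike turned brass bosses (book studs), 16 mm high, 21 mm across the flat base, drawing in to a 12 mm flat top, 35 g. Origin: centre of its base, z out through its top. They start in the pot, two layers and the fifth on top. Some may hang back in a tipped pot: brass slides on steel only on slopes over 26 to 36 degrees.
- tray_in (a point): Centre of the inner floor of the open wooden tray with dark felt lining: outside 160 mm (x) by 210 mm (y), 40 mm high, walls 8 mm, inner floor 144 by 194 mm, 9 mm above the bench. Fixed to the bench. x and y run along its sides. It stands to the left or right of the pot, the stand on the other side.
- stand: Dark wooden pot stand, a block 90 mm (x) by 170 mm (y) by 30 mm high, fixed to the bench. Origin: centre of its underside. In its top is the pot's round recess (point seat, 28 mm from the middle along -y); a low cake of beeswax, 46 mm across and 9 mm high, sits on top 52 mm from the middle along +y.
- seat (a point): Centre of the recess's mouth, level with the stand's top; z up. Recess 56 mm across, 24 deep. Three sprung steel balls stand out of its wall 7 mm down, leaving 48 mm between; each gives at 2 to 6 N. A pot merely set in stops on them, about 13 mm high; 10 to 18 N straight down pushes it past, and they hold it. Home: shoulder flat on the wood, base 22 mm below this point, rim 70 mm above.
- glue: Bystander: white glue bottle, 62 mm across, 155 mm high. Origin: centre of its underside.
- spool_a: Bystander: spool of thread standing on end, 33 mm across, 44 mm high. Origin: centre of its underside.
- spool_b: Bystander: a second such spool.
- awl: Bystander: awl lying along its x, 137 mm long, wooden handle 26 mm thick. Origin: under its middle.
- folder: Bystander: bone folder lying flat along its x, 160 by 22 by 5 mm. Origin: under its middle.
- ledger: Bystander: book lying flat, 150 (x) by 210 (y) by 32 mm. Origin: centre of its underside.
- hammer: Bystander: hammer lying along its x, handle to -x, 240 mm long.
There are look-alikes about, which are no part of the job. Several things look just like the pot: the one meant starts farthest to the robot's left. Of the things that look like the stand, the larger one is meant.

How it is judged:
By the outcome, as a careful person would: the job done as asked, in the order asked, and still so for the second after the job is handed in, with the robot touching nothing.
It also fails if it takes over 64 s, if anything falls off the work surface, if the arm or the gripper's body presses on something with over 40 N, if the wrist force passes 120 N, or if a joint passes its speed limit or range.

## Robot

A 7-joint arm with a two-finger parallel gripper is mounted at the origin on the work surface. World frame = base frame: x ahead of the robot, y to its left, z up, the work surface at z = 0. Lengths are in mm, angles in rad, forces in N, time in s.
With the tool pointing down it reaches from about 400 to 900 mm from the base axis. Payload 5.6 kg.
Tool frame: the origin (TCP) lies midway between the tips of the shut fingers; the grasp point (between the pads) lies 19 mm behind it; z points along the fingers, y is the line along which they close (so a half turn about z gives the same grasp; the last joint's range is limited). The gripper opens to 92 mm and grips with 3 to 60 N. Pads are 20 mm wide; open, the fingers measure 128 mm over their backs; the gripper's body (75 mm by 189 mm) begins 69 mm behind the grasp point.
Start: joints at [-1.294, 0.468, -0.012, 1.603, 0.006, 1.071, -0.056], TCP at [204.386, 617.038, 214.592] pointing down, gripper open.
Joint ranges: [-2.53, 2.53], [-0.31, 2.02], [-1.57, 1.55], [0.28, 2.44], [-1.29, 4.43], [0.15, 1.84], [-2.92, 2.92]. Speed limits (rad/s): [2.57, 2.57, 3.14, 3.14, 3.14, 3.14, 3.14].

## Interface

Orientations are given as [roll, pitch, yaw] about the fixed x, y, z axes, in that order (R = Rz(yaw) Ry(pitch) Rx(roll)).
In Python, from plant import telemetry, eyes, manip gives the robot as it stands.
- The arm moves only by the tool jog_arm, never from a script. Its argument "commands" is a list of rows, each an object with "fingers": the finger opening in mm, from 0 to 91.9; "translation": the shift along the tool's x, y, z in units of 30 mm (1.0 is 30 mm), a list of three; "twist": the turn, a rotation vector about the tool's x, y, z in units of 6 degrees (1.0 is 6 degrees), a list of three. In form: [{"fingers": fingers, "translation": [dx, dy, dz], "twist": [ax, ay, az]}, ...]. A call has 1 to 5 rows; each row is the pose to reach, as a shift and turn from the pose commanded when the call began, along the tool's axes at that moment; what a row does not reach only later rows make up. A row lasts 1/12 s, in which the tool goes at most 41.7 mm and 7.16 degrees, less where a joint would pass 70% of its speed; a pose out of reach is approached as far as the arm can. A call with a gripper value outside its range is refused whole. The fingers move at their own pace and stop on an object; the grip force is fixed at half the most. Time passes only in rows, so rows that repeat a pose let the fingers close. It gives the time, the measured TCP pose, the force, the opening and the grip force at its end, in the units of the state.
- telemetry.state(): the state, without advancing time (a new reading comes with each control period).
- eyes.camera(name): name is "scene" or "top" or "wrist"; returns the picture (420x560x3 uint8, red, green, blue); there is no depth.
- eyes.calibration(name): a dict with "camera_matrix" (3x3 intrinsics, pixels), "rvec" (rotation vector, rad) and "tvec" (3), from world to camera coordinates, as OpenCV has them; the wrist camera has in their place "hand_eye" (4x4, takes a point from camera to tool coordinates, whose origin is the TCP and whose axes are the flange's). Camera axes: x right, y down, z forward; pixel columns grow to the right and rows downward; lengths in mm; the calibration is good to about 2 mm. A picture is of the moment at which its call begins: read the wrist's pose just before it. calibration takes no time and is no camera call.
- manip.hand_in(): hands the job in; it is judged then, once.
The state is a dict: "time_s": time; "joint_pos": joint angles; "joint_velocities": joint speeds; "effort": joint torques, N m; "ee_pos": TCP position; "ee_rot": TCP orientation; "contact_force": force on the tool from outside, world axes, zero at the start; "wrist_torque": the same for the moment, N m; "width": finger opening in mm; "grasp_force": force on a finger pad.
Only numpy, scipy, OpenCV 4.12 (cv2) and the standard library are available. Lean on these libraries where they do the work, as an engineer would, in place of code of your own. Each camera call takes 0.05 s, during which the arm holds its last target. There are 200 camera calls.

## Working session

There is one attempt and no reset: what is moved stays moved. The work goes in short steps, Python scripts to look and compute and a tool call to move; the robot and the scene stay as the last step left them, time stands still between calls to the robot, and variables do not carry over. Pictures are saved under pics/ and viewed, at most 10 in all, crops included, and the job is handed in when it is done.

Besides the shell and the picture viewer there is one more tool, called after ">>>" by a JSON object that holds its "method" and its "body", one argument or row to a line. jog_arm: Moves the arm, as the interface text tells. Its arguments: {"type":"object","properties":{"commands":{"type":"array"}},"required":["commands"]}

```bash
ls; mkdir -p pics; python3 - <<'E'
from plant import telemetry, eyes
import cv2,numpy as np
print(telemetry.state())
for n in("scene","top","wrist"):
    im=eyes.camera(n); cv2.imwrite(f"pics/{n}0.png",im[:,:,::-1]); print(n,eyes.calibration(n))
E
```

```text
pics
{'time_s': 0.0, 'joint_pos': array([-1.29394916,  0.46835979, -0.01159267,  1.60361569,  0.00603275,
        1.07142183, -0.05629851]), 'joint_velocities': array([-1.02608430e-03, -7.84836590e-04,  1.48450917e-03,  2.97100673e-05,
        1.94140297e-03,  1.46331091e-03,  7.30091217e-04]), 'effort': array([ 5.67667230e-04, -5.20568633e+01, -1.27211446e-02, -2.43749911e+01,
       -5.67873346e-02,  1.70044473e-02,  1.43369671e-04]), 'ee_pos': array([204.27140624, 616.44943242, 213.65493606]), 'ee_rot': array([-3.13982862e+00,  1.57315767e-04,  2.82168975e+00]), 'contact_force': array([-0.5652363 , -0.32044008, -0.75635203]), 'wrist_torque': array([ 0.00418902,  0.01689322, -0.03305592]), 'grasp_force': 0.0, 'width': 91.57596295858391}
scene {'camera_matrix': array([[447.84454254,   0.        , 280.89060358],
       [  0.        , 447.84454254, 209.40672202],
       [  0.        ,   0.        ,   1.        ]]), 'rvec': array([ 0.79485126,  2.48002067, -1.18672785]), 'tvec': array([ 468.71751305, -112.70641688, 1401.19179134])}
top {'camera_matrix': array([[476.2548515 ,   0.        , 280.40415215],
       [  0.        , 476.2548515 , 205.82872836],
       [  0.        ,   0.        ,   1.        ]]), 'rvec': array([ 2.11418583, -2.13959683,  0.13996809]), 'tvec': array([  17.02123021,  547.60616646, 1072.53710663])}
wrist {'camera_matrix': array([[349.54701284,   0.        , 277.16086117],
       [  0.        , 349.54701284, 212.02557259],
       [  0.        ,   0.        ,   1.        ]]), 'hand_eye': array([[-7.26242329e-04, -9.58859452e-01, -2.83880298e-01,
         8.03844482e+01],
       [ 9.99999721e-01, -6.46496012e-04, -3.74606182e-04,
         1.70800444e+00],
       [ 1.75667198e-04, -2.83880490e-01,  9.58859654e-01,
        -1.69749714e+02],
       [ 0.00000000e+00,  0.00000000e+00,  0.00000000e+00,
         1.00000000e+00]])}
```

View pics/scene0.png

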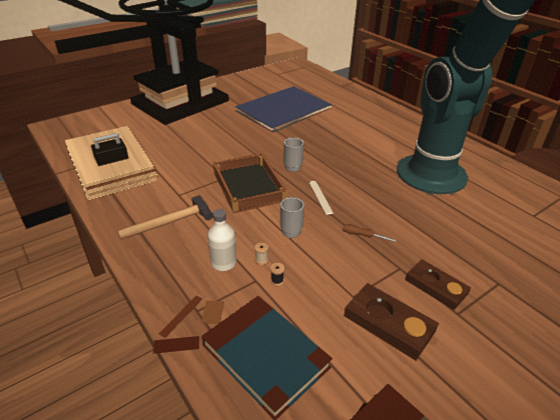

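View pics/top0.png

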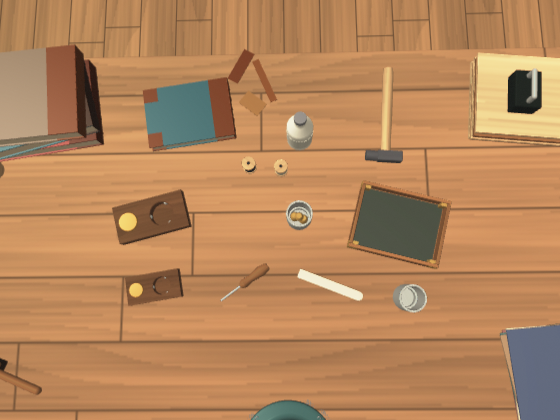

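Candidates for the pot in the top view: (299,214), which holds brass, and (410,297), which is empty. Image left is +y, so (299,214) is the robot's leftmost pot and the one meant. Candidates for the stand: (151,217), which is larger, and (153,287), which is smaller, so I choose (151,217). The tray is at (400,224). I'll check this with a close crop.

```bash
cat > h.py <<'E'
import numpy as np,cv2
from scipy.spatial.transform import Rotation as R
from plant import eyes,telemetry
def cam(n):
    c=eyes.calibration(n); return c["camera_matrix"],cv2.Rodrigues(c["rvec"])[0],c["tvec"]
def proj(n,P):
    K,r,t=cam(n); q=(np.atleast_2d(P)@r.T+t)@K.T; return q[:,:2]/q[:,2:]
def plane(n,uv,z):
    K,r,t=cam(n); d=np.linalg.inv(K)@[*uv,1]; d=r.T@d; c=-r.T@t; return c+d*(z-c[2])/d[2]
def tri(n1,u1,n2,u2):
    Ps=[]
    for n in(n1,n2):
        K,r,t=cam(n); Ps.append(K@np.c_[r,t])
    X=cv2.triangulatePoints(Ps[0],Ps[1],np.float64(u1),np.float64(u2)).ravel(); return X[:3]/X[3]
def wcam(ee_pos,ee_rot):
    c=eyes.calibration("wrist"); T=np.eye(4);T[:3,:3]=R.from_euler("xyz",ee_rot).as_matrix();T[:3,3]=ee_pos
    return c["camera_matrix"],T@c["hand_eye"]
def wplane(ee_pos,ee_rot,uv,z):
    K,T=wcam(ee_pos,ee_rot); d=T[:3,:3]@np.linalg.inv(K)@[*uv,1]; return T[:3,3]+d*(z-T[2,3])/d[2]
def wproj(ee_pos,ee_rot,P):
    K,T=wcam(ee_pos,ee_rot); q=(np.atleast_2d(P)-T[:3,3])@T[:3,:3]@K.T; return q[:,:2]/q[:,2:]
E
python3 - <<'E'
from h import *
a=cv2.imread("pics/top0.png");b=cv2.imread("pics/scene0.png")
o=np.zeros((600,800,3),np.uint8)
def put(im,x0,y0,w,h,s,X,Y):
    c=cv2.resize(im[y0:y0+h,x0:x0+w],None,fx=s,fy=s,interpolation=cv2.INTER_CUBIC); o[Y:Y+c.shape[0],X:X+c.shape[1]]=c
put(a,270,190,60,60,5,0,0); put(a,105,180,95,70,5,305,0)
put(b,265,185,60,60,4.9,0,303); put(b,340,275,100,85,3.4,300,303)
cv2.imwrite("pics/crop1.png",o)
for n,uv,z in[("top",(299,214),92),("top",(410,297),92),("top",(163,214),30),("top",(400,224),9),("scene",(292,205),92),("scene",(379,308),30)]: print(n,uv,plane(n,uv,z).round(1))
E
```

```text
top (299, 214) [521.  -32.1  92. ]
top (410, 297) [ 336.8 -268.6   92. ]
top (163, 214) [534.2 290.8  30. ]
top (400, 224) [ 505.3 -273.6    9. ]
scene (292, 205) [525.7 -28.1  92. ]
scene (379, 308) [538.4 296.8  30. ]
```

View pics/crop1.png

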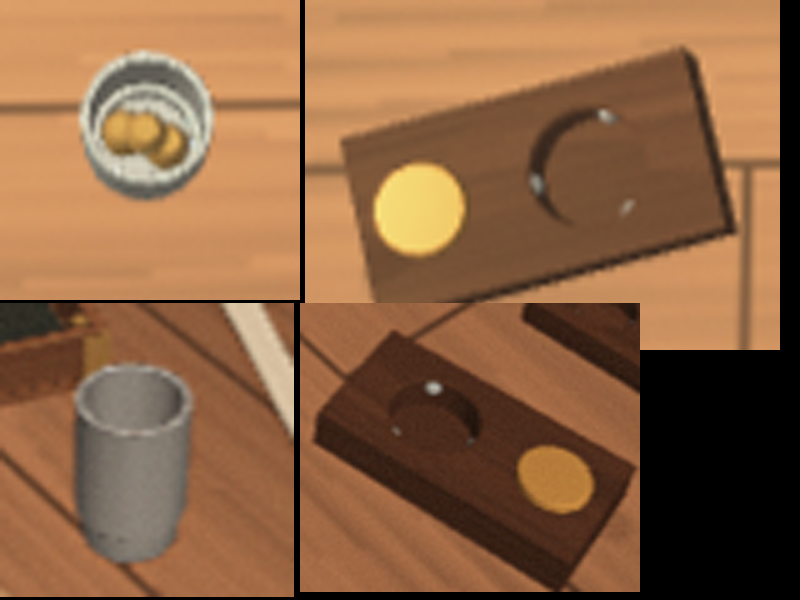

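The crop confirms it: the chosen pot holds brass, with rim centre about top (299.4,213.0) and scene (292.2,204.6). The stand has its recess at about top (223,219 in crop coordinates ÷5) and three ball catches.

```bash
python3 - <<'E'
from h import *
print("rim tri",tri("top",(299.4,213.0),"scene",(292.2,204.6)).round(1))
T=lambda x,y:(105+(x-305)/5,180+y/5); S=lambda x,y:(340+(x-300)/3.4,275+(y-303)/3.4)
tc=[T(343,140),T(686,48),T(735,230),T(378,320)]
B=np.array([plane("top",T(*p),23)[:2] for p in[(606,116),(537,184),(628,207)]])
A=2*(B[1:]-B[0]);c=np.linalg.solve(A,(B[1:]**2).sum(1)-(B[0]**2).sum());print("balls circ",c,np.linalg.norm(B[0]-c))
P=[plane("top",p,30)[:2] for p in tc[:3]];print("corners",np.round(P,1),np.linalg.norm(P[0]-P[1]),np.linalg.norm(P[1]-P[2]))
m=(P[0]+P[2])/2;v=(P[1]-P[0])/np.linalg.norm(P[1]-P[0]);print("seat from corners",m+28*v,"dir",v)
print("corner tri",tri("top",tc[1],"scene",S(395,333)).round(1),tri("top",tc[0],"scene",S(634,469)).round(1),"wax",tri("top",T(419,209),"scene",S(556,480)).round(1))
print("scene seat mouth",plane("scene",S(434,413),30))
# tray corners (top z=40) outer
for uv in[(365,183),(450,198),(438,266),(348,248)]: print(plane("top",uv,40).round(1))
for n,uv,z in[("glue",(299,130),120),("folderL",(300,273),5),("folderR",(360,296),5),("awlh",(262,270),13),("spa",(249,164),44),("spb",(281,167),44)]: print(n,plane("top",uv,z).round(0))
E
```

```text
rim tri [522.9 -32.5  89.4]
balls circ [535.81415745 294.9815864 ] 26.45335603436484
corners [[550.3 412.7]
 [592.7 248.5]
 [504.5 223.1]] 169.56303257311174 91.74928226474053
seat from corners [534.44203053 290.79124227] dir [ 0.2498676  -0.96828001]
corner tri [569.  251.1  87.2] [531.3 404.9  87.9] wax [515.8 374.4  32.3]
scene seat mouth [536.43768932 296.12554721  30.        ]
[ 600.  -189.4   40. ]
[ 561.2 -385.5   40. ]
[ 404.1 -348.1   40. ]
[ 447.5 -144.6   40. ]
glue [707. -35. 120.]
folderL [392. -33.   5.]
folderR [ 337. -173.    5.]
awlh [400.  56.  13.]
spa [650.  84.  44.]
spb [641.   8.  44.]
```

>>> {"method": "jog_arm", "body": {
  "commands": [
    {"fingers":91,"translation":[-1.2,-0.6,0.1],"twist":[0,0,0]},
    {"fingers":91,"translation":[-2.4,-1.2,0.1],"twist":[0,0,0]},
    {"fingers":91,"translation":[-3.6,-1.8,0.2],"twist":[0,0,0]},
    {"fingers":91,"translation":[-4.8,-2.3,0.3],"twist":[0,0,0]},
    {"fingers":91,"translation":[-6.0,-2.9,0.3],"twist":[0,0,0]}
  ]
}}

```text
time_s: 0.57
ee_pos: [348.7, 476.3, 204.9]
ee_rot: [-3.141, -0.0, 2.822]
contact_force: [1.1, 0.5, -0.4]
width: 90.7
grasp_force: 0.0
```

>>> {"method": "jog_arm", "body": {
  "commands": [
    {"fingers":91,"translation":[-1.2,-0.6,0.1],"twist":[0,0,0]},
    {"fingers":91,"translation":[-2.4,-1.2,0.2],"twist":[0,0,0]},
    {"fingers":91,"translation":[-3.4,-1.7,0.4],"twist":[0,0,0]},
    {"fingers":91,"translation":[-4.4,-2.1,0.5],"twist":[0,0,0]},
    {"fingers":91,"translation":[-4.4,-2.1,0.5],"twist":[0,0,0]}
  ]
}}

```text
time_s: 0.98
ee_pos: [459.1, 369.6, 189.8]
ee_rot: [-3.139, 0.003, 2.811]
contact_force: [0.1, -0.8, -0.3]
width: 91.0
grasp_force: 0.0
```

```bash
python3 - <<'E'
from h import *
import json
s=telemetry.state(); im=eyes.camera("wrist"); cv2.imwrite("pics/w1.png",im[:,:,::-1])
d={k:np.array(v).tolist() for k,v in s.items()}; open("log.jsonl","a").write(json.dumps(d)+"\n")
print({k:np.round(v,3) for k,v in s.items() if k in("time_s","joint_pos","ee_pos","ee_rot","contact_force")})
E
```

```text
{'time_s': np.float64(0.983), 'joint_pos': array([-0.812,  0.391,  0.095,  1.785, -0.039,  0.969,  0.539]), 'ee_pos': array([459.057, 369.563, 189.827]), 'ee_rot': array([-3.139e+00,  3.000e-03,  2.811e+00]), 'contact_force': array([ 0.112, -0.796, -0.282])}
```

>>> {"method": "jog_arm", "body": {
  "commands": [
    {"fingers":91,"translation":[-1.2,-0.6,0],"twist":[0,0,0]},
    {"fingers":91,"translation":[-2.4,-1.2,0],"twist":[0,0,0]},
    {"fingers":91,"translation":[-3.5,-1.7,0.2],"twist":[0,0,0]},
    {"fingers":91,"translation":[-3.5,-1.7,0.2],"twist":[0,0,0]},
    {"fingers":91,"translation":[-3.5,-1.7,0.2],"twist":[0,0,0]}
  ]
}}

```text
time_s: 1.45
ee_pos: [537.6, 293.8, 184.0]
ee_rot: [-3.141, -0.0, 2.818]
contact_force: [-0.5, 0.1, 0.8]
width: 91.0
grasp_force: 0.0
```

```bash
python3 - <<'E'
from h import *
import json
s=telemetry.state(); im=eyes.camera("wrist"); cv2.imwrite("pics/w2.png",im[:,:,::-1])
d={k:np.array(v).tolist() for k,v in s.items()}; open("log.jsonl","a").write(json.dumps(d)+"\n")
print({k:np.round(v,3) for k,v in s.items() if k in("time_s","joint_pos","ee_pos","ee_rot","contact_force")})
L=[json.loads(l) for l in open("log.jsonl")]
print([wproj(q["ee_pos"],q["ee_rot"],[[535.5,294,30]]).round() for q in L])
a,b=cv2.imread("pics/w1.png"),cv2.imread("pics/w2.png")
cv2.imwrite("pics/w12.png",cv2.resize(np.vstack([a,b]),(400,600)))
E
```

```text
{'time_s': np.float64(1.45), 'joint_pos': array([-0.65 ,  0.435,  0.125,  1.734, -0.063,  0.978,  0.746]), 'ee_pos': array([537.62 , 293.783, 184.039]), 'ee_rot': array([-3.141, -0.   ,  2.818]), 'contact_force': array([-0.543,  0.118,  0.813])}
[array([[232., 284.]]), array([[275., 194.]])]
```

View pics/w2.png

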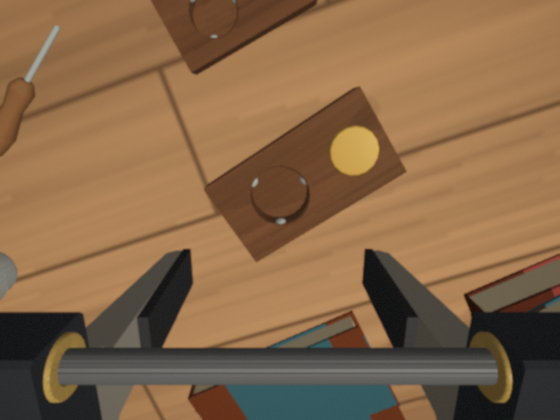

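```bash
cat > fk.py <<'E'
import numpy as np,json
from scipy.optimize import least_squares
from scipy.spatial.transform import Rotation as R
def fk(q,p,sg):
    h,L1,L2,L3=p[:4]
    T=R.identity();x=np.array([0,0,h])
    for i,ax in enumerate("zyzyzyz"):
        T=T*R.from_euler(ax,sg[i]*q[i])
        if i==2:x=x+T.apply([0,0,L1])
        if i==4:x=x+T.apply([0,0,L2])
    return x+T.apply([p[4],p[5],L3]),T*R.from_euler("z",p[6])
E
python3 - <<'E'
from fk import *
import itertools
L=[json.loads(l) for l in open("log.jsonl")]
L.append(dict(joint_pos=[-1.29394916,0.46835979,-0.01159267,1.60361569,0.00603275,1.07142183,-0.05629851],ee_pos=[204.27,616.45,213.65],ee_rot=[-3.13982862,1.573e-4,2.82168975]))
res=[]
for sg in itertools.product([1,-1],repeat=4):
    S=[-1,1,sg[0],1,sg[1],sg[2],sg[3]]
    def f(p):
        o=[]
        for l in L:
            x,T=fk(l["joint_pos"],p,S);o+=list((x-l["ee_pos"]))+list(100*(T.inv()*R.from_euler("xyz",l["ee_rot"])).as_rotvec())
        return o
    for y0 in(0,1.5,-1.5,3.1):
        r=least_squares(f,[350,450,450,300,0,0,y0]);res.append((r.cost,S,r.x.round(3)))
res.sort(key=lambda a:a[0])
for r in res[:6]:print(r)
E
```

```text
(np.float64(123.383026886314), [-1, 1, -1, 1, -1, 1, -1], array([144.838, 540.089, 468.94 , 188.238,  15.809, -29.13 ,   1.571]))
(np.float64(123.38302688673546), [-1, 1, -1, 1, -1, 1, -1], array([144.823, 540.089, 468.94 , 188.223,  15.81 , -29.13 ,   1.571]))
(np.float64(123.38302688673573), [-1, 1, -1, 1, -1, 1, -1], array([144.823, 540.089, 468.94 , 188.223,  15.81 , -29.13 ,   1.571]))
(np.float64(123.38302688733421), [-1, 1, -1, 1, -1, 1, -1], array([144.848, 540.089, 468.94 , 188.248,  15.809, -29.13 ,   1.571]))
(np.float64(153.88477792224396), [-1, 1, -1, 1, 1, 1, -1], array([552.81 , 491.515, 403.904, 587.114, -69.623, -33.229,   1.607]))
(np.float64(153.88477792224447), [-1, 1, -1, 1, 1, 1, -1], array([552.81 , 491.515, 403.904, 587.114, -69.623, -33.229,   1.607]))
```

The wrist view shows the larger stand, with its recess centred near (279.5,193), against (275,194) predicted. The wax is at (354,150) and the small stand is at the top edge. Next I'll plan a side grasp with the tool pointing to −y and 25° down, so that rolling the tool pours the pot.

```bash
cat > plan.py <<'E'
from h import *
import json,sys
def ori(yaw,pitch,roll=0,flip=1):
    "tool z at heading yaw(deg), pitch deg below horizontal; y horizontal; roll about tool z"
    a,b=np.radians([yaw,pitch]); z=np.array([np.cos(a)*np.cos(b),np.sin(a)*np.cos(b),-np.sin(b)])
    y=flip*np.cross([0,0,1],z); y/=np.linalg.norm(y); return R.from_matrix(np.c_[np.cross(y,z),y,z])*R.from_euler("z",roll,degrees=True)
def calls(p0,R0,p1,R1,fing,n=None,vmax=38.,wmax=6.8,hold=0,dec=1):
    "rows in calls of 5; simulates rounding"
    rv=(R0.inv()*R1).as_rotvec(); n=n or int(max(np.ceil(np.linalg.norm(p1-p0)/vmax),np.ceil(np.degrees(np.linalg.norm(rv))/wmax)))
    n=5*int(np.ceil((n+hold)/5)); m=n-hold
    pc,Rc=p0,R0
    for k in range(0,n,5):
        rows=[]
        for i in range(k+1,k+6):
            f=min(1,i/m); p=p0+f*(p1-p0); Q=R0*R.from_rotvec(f*rv)
            t=np.round(Rc.inv().apply(p-pc)/30,dec); w=np.round(np.degrees((Rc.inv()*Q).as_rotvec())/6,dec)
            rows.append({"fingers":fing,"translation":(t+0).tolist(),"twist":(w+0).tolist()})
        print(json.dumps(rows)); pc=pc+Rc.apply(t*30); Rc=Rc*R.from_rotvec(np.radians(w*6))
    print("end",pc.round(1),"err",np.linalg.norm(pc-p1).round(1),"rot err",np.degrees((Rc.inv()*R1).magnitude()).round(2)); return pc,Rc
def now(log=True):
    s=telemetry.state()
    if log: open("log.jsonl","a").write(json.dumps({k:np.array(v).tolist() for k,v in s.items()})+"\n")
    return s["ee_pos"],R.from_euler("xyz",s["ee_rot"]),s
E
python3 - <<'E'
from plan import *
L=[json.loads(l) for l in open("log.jsonl")]
im=cv2.imread("pics/w2.png")
l=L[1]
for uv in[(279.5,193)]: print("seat wrist",wplane(l["ee_pos"],l["ee_rot"],uv,30).round(1))
# stand top corners in w2, z=30
for uv in[(206,188),(358,88),(405,170),(257,260)]: print(wplane(l["ee_pos"],l["ee_rot"],uv,30).round(1))
# ball bright blobs
P=[wplane(l["ee_pos"],l["ee_rot"],uv,23)[:2] for uv in[(254.5,183),(303,182),(281,221)]];B=np.array(P)
c=np.linalg.solve(2*(B[1:]-B[0]),(B[1:]**2).sum(1)-(B[0]**2).sum());print("balls",c,np.linalg.norm(B[0]-c))
p,Q,s=now(False)
p1,Q1=calls(p,Q,np.array([525,200,250.]),ori(-90,25),91)
E
```

```text
seat wrist [535.5 298.4  30. ]
[508.8 233.9  30. ]
[468.  393.2  30. ]
[551.9 416.3  30. ]
[594. 255.  30.]
balls [538.98257102 296.72872544] 26.50226588203308
[{"fingers": 91, "translation": [0.0, -0.2, -0.1], "twist": [0.4, -0.6, 0.7]}, {"fingers": 91, "translation": [-0.1, -0.4, -0.3], "twist": [0.9, -1.2, 1.4]}, {"fingers": 91, "translation": [-0.1, -0.6, -0.4], "twist": [1.3, -1.9, 2.1]}, {"fingers": 91, "translation": [-0.2, -0.8, -0.6], "twist": [1.8, -2.5, 2.8]}, {"fingers": 91, "translation": [-0.2, -1.1, -0.7], "twist": [2.2, -3.1, 3.5]}]
[{"fingers": 91, "translation": [-0.2, -0.2, -0.1], "twist": [0.5, -0.6, 0.7]}, {"fingers": 91, "translation": [-0.3, -0.4, -0.2], "twist": [0.9, -1.3, 1.4]}, {"fingers": 91, "translation": [-0.5, -0.5, -0.2], "twist": [1.4, -1.9, 2.1]}, {"fingers": 91, "translation": [-0.6, -0.7, -0.3], "twist": [1.8, -2.5, 2.8]}, {"fingers": 91, "translation": [-0.8, -0.9, -0.4], "twist": [2.3, -3.1, 3.5]}]
[{"fingers": 91, "translation": [-0.2, -0.2, 0.1], "twist": [0.4, -0.6, 0.8]}, {"fingers": 91, "translation": [-0.4, -0.3, 0.1], "twist": [0.9, -1.3, 1.5]}, {"fingers": 91, "translation": [-0.6, -0.4, 0.2], "twist": [1.3, -1.9, 2.2]}, {"fingers": 91, "translation": [-0.9, -0.6, 0.2], "twist": [1.8, -2.5, 2.9]}, {"fingers": 91, "translation": [-1.1, -0.7, 0.2], "twist": [2.2, -3.1, 3.6]}]
end [524.8 200.4 250.9] err 1.0 rot err 0.3
```

>>> {"method": "jog_arm", "body": {
  "commands": [
    {"fingers":91,"translation":[0.0,-0.2,-0.1],"twist":[0.4,-0.6,0.7]},
    {"fingers":91,"translation":[-0.1,-0.4,-0.3],"twist":[0.9,-1.2,1.4]},
    {"fingers":91,"translation":[-0.1,-0.6,-0.4],"twist":[1.3,-1.9,2.1]},
    {"fingers":91,"translation":[-0.2,-0.8,-0.6],"twist":[1.8,-2.5,2.8]},
    {"fingers":91,"translation":[-0.2,-1.1,-0.7],"twist":[2.2,-3.1,3.5]}
  ]
}}

```text
time_s: 1.92
ee_pos: [530.9, 265.5, 206.6]
ee_rot: [-2.971, 0.361, 2.483]
contact_force: [-0.4, -0.2, 0.7]
width: 90.8
grasp_force: 0.0
```

```bash
python3 -c "
from plan import *
p,Q,s=now();print(p,s['joint_pos'].round(2),s['ee_rot'])"
```

```text
[530.89593252 265.52704975 206.57393788] [-0.98  0.44  0.33  1.76  0.28  1.07  0.06] [-2.97074574  0.36069971  2.48289026]
```

>>> {"method": "jog_arm", "body": {
  "commands": [
    {"fingers":91,"translation":[-0.2,-0.2,-0.1],"twist":[0.5,-0.6,0.7]},
    {"fingers":91,"translation":[-0.3,-0.4,-0.2],"twist":[0.9,-1.3,1.4]},
    {"fingers":91,"translation":[-0.5,-0.5,-0.2],"twist":[1.4,-1.9,2.1]},
    {"fingers":91,"translation":[-0.6,-0.7,-0.3],"twist":[1.8,-2.5,2.8]},
    {"fingers":91,"translation":[-0.8,-0.9,-0.4],"twist":[2.3,-3.1,3.5]}
  ]
}}

```text
time_s: 2.33
ee_pos: [528.0, 236.0, 229.2]
ee_rot: [-2.909, 0.755, 2.141]
contact_force: [0.4, 0.8, -0.1]
width: 91.4
grasp_force: 0.0
```

```bash
python3 -c "
from plan import *
p,Q,s=now();print(p,s['joint_pos'].round(2),s['ee_rot'])"
```

```text
[527.99561097 235.98048469 229.19133122] [-1.17  0.6   0.49  1.66  0.43  1.34 -0.41] [-2.90918797  0.75455665  2.14133319]
```

>>> {"method": "jog_arm", "body": {
  "commands": [
    {"fingers":91,"translation":[-0.2,-0.2,0.1],"twist":[0.4,-0.6,0.8]},
    {"fingers":91,"translation":[-0.4,-0.3,0.1],"twist":[0.9,-1.3,1.5]},
    {"fingers":91,"translation":[-0.6,-0.4,0.2],"twist":[1.3,-1.9,2.2]},
    {"fingers":91,"translation":[-0.9,-0.6,0.2],"twist":[1.8,-2.5,2.9]},
    {"fingers":91,"translation":[-1.1,-0.7,0.2],"twist":[2.2,-3.1,3.6]}
  ]
}}

```text
time_s: 2.75
ee_pos: [523.7, 202.5, 250.8]
ee_rot: [3.129, 1.133, 1.562]
contact_force: [0.5, -0.6, -0.4]
width: 91.0
grasp_force: 0.0
```

```bash
cat > fit.py <<'E'
from fk import *
L=[json.loads(l) for l in open("log.jsonl")]
L.append(dict(joint_pos=[-1.29394916,0.46835979,-0.01159267,1.60361569,0.00603275,1.07142183,-0.05629851],ee_pos=[204.27,616.45,213.65],ee_rot=[-3.13982862,1.573e-4,2.82168975]))
# generic: all joint sites with xyz offsets, z axes -1, y axes +1 
S=[-1,1,-1,1,-1,1,-1]
def fk2(q,p):
    h,L1,L2,L3,a1,a3,a5,b2,b4,b6=p; 
    T=R.identity();x=np.array([0,0,h])
    for i,ax in enumerate("zyzyzyz"):
        T=T*R.from_euler(ax,S[i]*q[i])
        if i==0:x=x+T.apply([0,a1,0])
        if i==2:x=x+T.apply([b2,a3,L1])
        if i==3:x=x+T.apply([b4,0,0])
        if i==4:x=x+T.apply([0,a5,L2])
        if i==5:x=x+T.apply([b6,0,0])
    return x+T.apply([0,0,L3]),T*R.from_euler("z",np.pi/2)
P0=np.array([350,450,450,300,0,0,0,0,0,0.])
def f(p):
    o=list(.02*(p-P0))
    for l in L:
        x,T=fk2(l["joint_pos"],p);o+=list((x-l["ee_pos"]))+list(100*(T.inv()*R.from_euler("xyz",l["ee_rot"])).as_rotvec())
    return o
r=least_squares(f,P0)
if __name__=="__main__": print(r.cost,r.x.round(1));print(np.round(np.array(r.fun[10:]).reshape(-1,6),1))
E
python3 -c "
from plan import *
p,Q,s=now();print(p,s['joint_pos'].round(2),s['ee_rot'])"; python3 fit.py
```

```text
[523.72591453 202.5474455  250.78904733] [-1.21  0.83  0.63  1.53  0.43  1.62 -0.72] [3.12910677 1.13258341 1.5623261 ]
1.6997076300260354 [ 3.096e+02  5.148e+02  4.738e+02  3.262e+02 -2.770e+01 -6.400e+00
  8.000e-01  4.200e+00 -5.000e-01  2.700e+00]
[[ 0.2  0.1  0.   0.  -0.   0. ]
 [ 0.  -0.2  0.   0.  -0.   0. ]
 [-0.1  0.  -0.1 -0.  -0.  -0. ]
 [-0.1  0.1  0.   0.  -0.   0. ]
 [ 0.1 -0.1  0.1  0.  -0.  -0. ]
 [-0.2 -0.1 -0.   0.   0.   0. ]]
```

```bash
cat > sim.py <<'E'
from plan import *
import fit
lo=np.array([-2.53,-.31,-1.57,.28,-1.29,.15,-2.92]);hi=np.array([2.53,2.02,1.55,2.44,4.43,1.84,2.92])
from scipy.optimize import least_squares
def ik(q0,p,Q):
    def f(q):
        x,T=fit.fk2(q,fit.r.x); return np.r_[(x-p)/3,(T.inv()*Q).as_rotvec()*60,.3*(q-q0)]
    r=least_squares(f,np.clip(q0,lo+1e-4,hi-1e-4),bounds=(lo,hi)); return r.x,np.linalg.norm(r.fun[:3])*3,np.degrees(np.linalg.norm(r.fun[3:6])/60)
def path(q,p0,Q0,p1,Q1,n=8):
    rv=(Q0.inv()*Q1).as_rotvec();e=0;g=0
    for i in range(1,n+1):
        q,a,b=ik(q,p0+i/n*(p1-p0),Q0*R.from_rotvec(rv*i/n));e=max(e,a);g=max(g,b)
    return q,e,g
def tcp(g,Q): return np.array(g,float)+Q.apply([0,0,19])   # grasp point -> TCP
E
cat > t.py <<'E'
from sim import *
p,Q,s=now(False)
for yaw in(-90,-110,-70):
  for al in (25,35):
    q=s["joint_pos"].copy();pp,QQ=p,Q;print("yaw",yaw,al)
    g=ori(yaw,al); pour0=ori(yaw,8)
    W=[("pre",tcp([522.5,-31.5,68],g)-g.apply([0,0,110]),g),("grasp",tcp([522.5,-31.5,68],g),g),("lift",tcp([522.5,-31.5,190],g),g),("tray",tcp([503,-250,190],pour0),pour0)]
    for n,a,b in W:
        q,e,w=path(q,pp,QQ,a,b);pp,QQ=a,b;print(n,q.round(2),round(e,1),round(w,1))
    for sg in(1,-1):
        b=ori(yaw,8,sg*90);qq,e,w=path(q,pp,QQ,tcp([503,-250,190],b),b);b2=ori(yaw,8,sg*155)
        qq,e2,w2=path(qq,tcp([503,-250,190],b),b,tcp([503,-250,190],b2),b2);print("pour",sg,qq.round(2),e,w,e2,w2)
    h=g;q,e,w=path(q,pp,QQ,tcp([537,297,190],h),h,16);print("overstand",q.round(2),e,w)
    q,e,w=path(q,tcp([537,297,190],h),h,tcp([537,297,76],h),h);print("home",q.round(2),e,w)
E
python3 t.py
```

```text
yaw -90 25
pre [-1.09  0.95  0.62  1.8   0.46  1.22 -0.84] 0.0 0.0
grasp [-0.99  1.01  0.65  1.91  0.52  1.01 -0.88] 0.0 0.0
lift [-1.05  0.79  0.73  1.94  0.59  1.14 -0.76] 0.0 0.0
tray [-0.89  1.05  0.91  2.1   0.9   0.85 -0.98] 0.0 0.0
pour 1 [-1.11  1.55  1.36  2.11 -0.05  0.56 -2.85] 0.0003295173120557638 0.0003927621767407046 0.00015314230058118388 0.0001884583699645319
pour -1 [-0.61  0.84  0.53  2.09  1.16  1.15  1.54] 0.00037119712511898774 0.0004184957032524738 0.0002709489815485045 0.0003016287611772892
overstand [-1.2   1.01  0.6   1.34  0.33  1.68 -0.74] 0.0003231333567149659 0.00020552732150648013
home [-1.17  1.16  0.55  1.31  0.27  1.59 -0.82] 4.5214671265987495e-05 1.6046478057280857e-05
yaw -90 35
pre [-1.05  0.81  0.62  1.86  0.43  1.13 -0.77] 0.0 0.0
grasp [-0.95  0.9   0.63  1.95  0.48  0.91 -0.8 ] 0.0 0.0
lift [-1.    0.68  0.71  1.96  0.54  1.08 -0.69] 0.0 0.0
tray [-0.89  1.06  0.92  2.1   0.9   0.84 -0.98] 0.0 0.0
pour 1 [-1.11  1.56  1.36  2.11 -0.06  0.56 -2.84] 0.0003281685403903848 0.0003914260566660553 0.000152326336217612 0.0001874599637202095
pour -1 [
[... 2434 characters left out ...]
6e-05
yaw -70 35
pre [-1.2   0.69  0.63  2.13  0.71  0.88 -0.86] 0.0 0.0
grasp [-1.07  0.86  0.68  2.16  0.81  0.63 -0.93] 0.0 0.0
lift [-1.12  0.57  0.75  2.16  0.83  0.83 -0.75] 0.0 0.0
tray [-1.    1.09  0.98  2.35  1.53  0.6  -1.56] 0.0 0.0
pour 1 [-1.2   1.59  1.34  2.31  0.03  0.15 -2.92] 0.05282802347652753 0.05499433893799592 2.986186710070644 3.10363293855087
pour -1 [-1.01  1.11  1.    2.35  1.52  0.58  1.15] 0.0008177890832233598 0.0008481739828006438 0.0005977255718686806 0.000620305410253676
overstand [-1.25  0.79  0.5   1.6   0.5   1.34 -0.7 ] 0.0010557443053817407 0.0009876070493144383
home [-1.23  0.96  0.46  1.6   0.46  1.21 -0.79] 5.080578479209135e-05 2.563469245168918e-05
```

```bash
python3 - <<'E'
from sim import *
p,Q,s=now(False); g=ori(-90,30)
P=tcp([522.5,-31.5,68],g)-g.apply([0,0,110]); calls(p,Q,P,g,91,hold=0)
print(P)
E
```

```text
[{"fingers": 91, "translation": [0.2, 0.0, 0.7], "twist": [0.0, 0.1, 0.0]}, {"fingers": 91, "translation": [0.4, 0.0, 1.3], "twist": [0.0, 0.2, 0.0]}, {"fingers": 91, "translation": [0.6, 0.0, 2.0], "twist": [0.0, 0.2, 0.0]}, {"fingers": 91, "translation": [0.8, 0.0, 2.7], "twist": [0.0, 0.3, 0.0]}, {"fingers": 91, "translation": [1.0, 0.0, 3.3], "twist": [0.0, 0.4, 0.0]}]
[{"fingers": 91, "translation": [0.1, 0.0, 0.7], "twist": [0.0, 0.1, 0.0]}, {"fingers": 91, "translation": [0.3, -0.1, 1.4], "twist": [0.0, 0.2, 0.0]}, {"fingers": 91, "translation": [0.5, -0.1, 2.0], "twist": [0.0, 0.3, 0.0]}, {"fingers": 91, "translation": [0.6, -0.1, 2.7], "twist": [0.0, 0.3, 0.0]}, {"fingers": 91, "translation": [0.8, -0.1, 3.4], "twist": [0.0, 0.4, 0.0]}]
end [521.9  46.2 113.2] err 1.3 rot err 0.36
[522.5         47.30831174 113.5       ]
```

>>> {"method": "jog_arm", "body": {
  "commands": [
    {"fingers":91,"translation":[0.2,0.0,0.7],"twist":[0.0,0.1,0.0]},
    {"fingers":91,"translation":[0.4,0.0,1.3],"twist":[0.0,0.2,0.0]},
    {"fingers":91,"translation":[0.6,0.0,2.0],"twist":[0.0,0.2,0.0]},
    {"fingers":91,"translation":[0.8,0.0,2.7],"twist":[0.0,0.3,0.0]},
    {"fingers":91,"translation":[1.0,0.0,3.3],"twist":[0.0,0.4,0.0]}
  ]
}}

```text
time_s: 3.17
ee_pos: [524.4, 124.6, 180.3]
ee_rot: [3.136, 1.087, 1.571]
contact_force: [0.1, 0.1, 0.5]
width: 91.0
grasp_force: 0.0
```

```bash
python3 - <<'E'
from sim import *
p,Q,s=now(); im=eyes.camera("wrist"); cv2.imwrite("pics/p1.png",im[:,:,::-1])
E
```

>>> {"method": "jog_arm", "body": {
  "commands": [
    {"fingers":91,"translation":[0.1,0.0,0.7],"twist":[0.0,0.1,0.0]},
    {"fingers":91,"translation":[0.3,-0.1,1.4],"twist":[0.0,0.2,0.0]},
    {"fingers":91,"translation":[0.5,-0.1,2.0],"twist":[0.0,0.3,0.0]},
    {"fingers":91,"translation":[0.6,-0.1,2.7],"twist":[0.0,0.3,0.0]},
    {"fingers":91,"translation":[0.8,-0.1,3.4],"twist":[0.0,0.4,0.0]}
  ]
}}

```text
time_s: 3.63
ee_pos: [523.0, 46.2, 112.5]
ee_rot: [3.133, 1.045, 1.569]
contact_force: [0.4, -0.6, -0.7]
width: 90.7
grasp_force: 0.0
```

```bash
python3 - <<'E'
from sim import *
p,Q,s=now(); im=eyes.camera("wrist"); cv2.imwrite("pics/p2.png",im[:,:,::-1])
a,b=cv2.imread("pics/p1.png"),cv2.imread("pics/p2.png")
L=[json.loads(l) for l in open("log.jsonl")][-2:]
for l in L: print(np.round(l["ee_pos"],1),np.round(l["ee_rot"],3),wproj(l["ee_pos"],l["ee_rot"],[[522.5,-31.5,92],[522.5,-31.5,0]]).round())
cv2.imwrite("pics/p12.png",np.hstack([a,b])[:, :, :] if 0 else cv2.resize(np.hstack([a,b]),(800,300)))
E
```

```text
[524.4 124.6 180.3] [3.136 1.087 1.571] [[274. 186.]
 [274. 103.]]
[523.   46.2 112.5] [3.133 1.045 1.569] [[276. 248.]
 [275. 138.]]
```

View pics/p12.png

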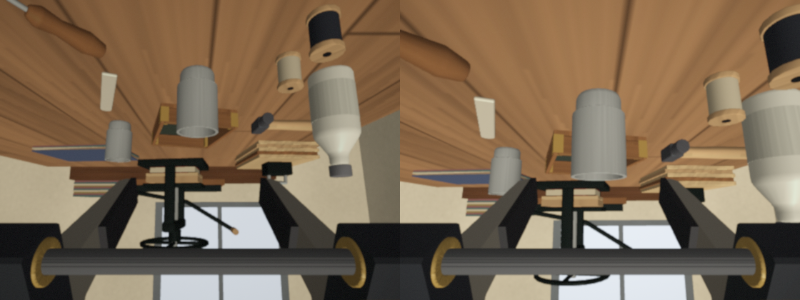

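The pair shows the pot rim centre at full-resolution pixels (276,185) and (280,248), about 3 px right of prediction, so pot x ≈ 525. The height is consistent. Nothing stands between the fingers and the pot.

```bash
python3 - <<'E'
from sim import *
p,Q,s=now(False); g=ori(-90,30)
calls(p,Q,tcp([525,-31.5,67],g),g,91,n=9,hold=1,dec=2)
E
```

```text
[{"fingers": 91, "translation": [0.01, 0.01, 0.39], "twist": [0.0, 0.0, 0.0]}, {"fingers": 91, "translation": [0.01, 0.03, 0.77], "twist": [0.0, 0.0, 0.0]}, {"fingers": 91, "translation": [0.02, 0.04, 1.16], "twist": [0.0, 0.0, 0.0]}, {"fingers": 91, "translation": [0.03, 0.06, 1.55], "twist": [0.0, 0.0, 0.0]}, {"fingers": 91, "translation": [0.03, 0.07, 1.94], "twist": [0.01, 0.0, 0.0]}]
[{"fingers": 91, "translation": [0.01, 0.02, 0.38], "twist": [0.0, 0.01, -0.01]}, {"fingers": 91, "translation": [0.02, 0.03, 0.77], "twist": [0.0, 0.01, -0.01]}, {"fingers": 91, "translation": [0.02, 0.04, 1.16], "twist": [0.0, 0.01, -0.01]}, {"fingers": 91, "translation": [0.03, 0.06, 1.55], "twist": [0.0, 0.01, -0.01]}, {"fingers": 91, "translation": [0.03, 0.06, 1.55], "twist": [0.0, 0.01, -0.01]}]
end [525.  -48.   57.5] err 0.1 rot err 0.01
```

>>> {"method": "jog_arm", "body": {
  "commands": [
    {"fingers":91,"translation":[0.01,0.01,0.4],"twist":[0,0,0]},
    {"fingers":91,"translation":[0.01,0.03,0.8],"twist":[0,0,0]},
    {"fingers":91,"translation":[0.02,0.04,1.2],"twist":[0,0,0]},
    {"fingers":91,"translation":[0.03,0.06,1.6],"twist":[0,0,0]},
    {"fingers":91,"translation":[0.03,0.07,2.0],"twist":[0,0,0]}
  ]
}}

```text
time_s: 4.1
ee_pos: [525.8, -8.2, 82.2]
ee_rot: [3.132, 1.047, 1.564]
contact_force: [0.4, 0.1, 0.4]
width: 91.1
grasp_force: 0.0
```

>>> {"method": "jog_arm", "body": {
  "commands": [
    {"fingers":91,"translation":[0.01,0.02,0.4],"twist":[0,0,0]},
    {"fingers":91,"translation":[0.02,0.03,0.8],"twist":[0,0,0]},
    {"fingers":91,"translation":[0.02,0.05,1.15],"twist":[0,0,0]},
    {"fingers":91,"translation":[0.03,0.06,1.5],"twist":[0,0,0]},
    {"fingers":91,"translation":[0.03,0.06,1.5],"twist":[0,0,0]}
  ]
}}

```text
time_s: 4.52
ee_pos: [526.5, -49.0, 58.9]
ee_rot: [3.135, 1.049, 1.563]
contact_force: [-0.3, 0.2, 0.4]
width: 90.8
grasp_force: 0.0
```

>>> {"method": "jog_arm", "body": {
  "commands": [
    {"fingers":50,"translation":[0,0,0],"twist":[0,0,0]},
    {"fingers":50,"translation":[0,0,0],"twist":[0,0,0]},
    {"fingers":50,"translation":[0,0,0],"twist":[0,0,0]},
    {"fingers":50,"translation":[0,0,0],"twist":[0,0,0]},
    {"fingers":50,"translation":[0,0,0],"twist":[0,0,0]}
  ]
}}

```text
time_s: 4.93
ee_pos: [526.8, -46.3, 59.8]
ee_rot: [3.134, 1.048, 1.564]
contact_force: [-1.5, -0.5, -0.4]
width: 59.8
grasp_force: 30.0
```

>>> {"method": "jog_arm", "body": {
  "commands": [
    {"fingers":50,"translation":[0,0,0],"twist":[0,0,0]},
    {"fingers":50,"translation":[0,0,0],"twist":[0,0,0]},
    {"fingers":50,"translation":[0,0,0],"twist":[0,0,0]},
    {"fingers":50,"translation":[0,0,0],"twist":[0,0,0]},
    {"fingers":50,"translation":[0,0,0],"twist":[0,0,0]}
  ]
}}

```text
time_s: 5.35
ee_pos: [527.0, -46.7, 59.7]
ee_rot: [3.134, 1.048, 1.564]
contact_force: [-5.1, 2.0, 4.7]
width: 60.0
grasp_force: 29.8
```

```bash
python3 - <<'E'
from sim import *
p,Q,s=now(); print(p,s["ee_rot"],s["width"],s["grasp_force"],s["contact_force"])
g=ori(-90,30); g2=ori(-90,12)
G=p-Q.apply([0,0,19]);print("grasp pt",G)
c=np.array([503,-266,0]) # tray centre
p1,Q1=calls(p,Q,tcp(G+[0,0,110],g),g,50,n=5)
p2,Q2=calls(p1,Q1,tcp([507,-225,190],g2),g2,50,n=10)
E
```

```text
[526.95271299 -46.66324465  59.73536274] [3.13378069 1.04803662 1.56421903] 59.98762980928372 29.807792204350108 [-5.11085496  2.00543118  4.69435307]
grasp pt [526.9125648  -30.20067877  69.22126347]
[{"fingers": 50, "translation": [-0.6, 0.0, -0.4], "twist": [0.0, 0.0, 0.0]}, {"fingers": 50, "translation": [-1.3, 0.0, -0.7], "twist": [0.0, 0.0, 0.0]}, {"fingers": 50, "translation": [-1.9, 0.0, -1.1], "twist": [0.0, 0.0, 0.0]}, {"fingers": 50, "translation": [-2.5, 0.0, -1.5], "twist": [0.0, 0.0, 0.0]}, {"fingers": 50, "translation": [-3.2, 0.0, -1.8], "twist": [0.0, 0.0, 0.0]}]
end [526.5 -47.8 169.9] err 1.2 rot err 0.23
[{"fingers": 50, "translation": [-0.4, -0.1, 0.5], "twist": [0.0, -0.3, 0.0]}, {"fingers": 50, "translation": [-0.7, -0.1, 1.1], "twist": [0.0, -0.6, 0.0]}, {"fingers": 50, "translation": [-1.1, -0.2, 1.6], "twist": [0.0, -0.9, 0.0]}, {"fingers": 50, "translation": [-1.5, -0.3, 2.2], "twist": [0.0, -1.2, 0.0]}, {"fingers": 50, "translation": [-1.9, -0.3, 2.7], "twist": [0.0, -1.5, 0.0]}]
[{"fingers": 50, "translation": [-0.2, -0.1, 0.6], "twist": [0.0, -0.3, 0.0]}, {"fingers": 50, "translation": [-0.5, -0.2, 1.2], "twist": [0.0, -0.6, 0.0]}, {"fingers": 50, "translation": [-0.8, -0.2, 1.8], "twist": [0.0, -0.9, 0.0]}, {"fingers": 50, "translation": [-1.1, -0.3, 2.3], "twist": [0.0, -1.2, 0.0]}, {"fingers": 50, "translation": [-1.4, -0.3, 2.9], "twist": [0.0, -1.5, 0.0]}]
end [ 508.5 -242.7  186.9] err 1.9 rot err 0.23
```

>>> {"method": "jog_arm", "body": {
  "commands": [
    {"fingers":50,"translation":[-0.6,0.0,-0.4],"twist":[0.0,0.0,0.0]},
    {"fingers":50,"translation":[-1.3,0.0,-0.7],"twist":[0.0,0.0,0.0]},
    {"fingers":50,"translation":[-1.9,0.0,-1.1],"twist":[0.0,0.0,0.0]},
    {"fingers":50,"translation":[-2.5,0.0,-1.5],"twist":[0.0,0.0,0.0]},
    {"fingers":50,"translation":[-3.2,0.0,-1.8],"twist":[0.0,0.0,0.0]}
  ]
}}

```text
time_s: 5.77
ee_pos: [528.2, -45.9, 168.9]
ee_rot: [3.13, 1.043, 1.566]
contact_force: [0.9, -0.1, -3.4]
width: 60.1
grasp_force: 29.7
```

```bash
python3 - <<'E'
from sim import *
p,Q,s=now(); print(p,s["joint_pos"].round(2),s["width"],s["grasp_force"],s["contact_force"])
g2=ori(-90,12)
p2,Q2=calls(p,Q,tcp([480,-256,150],g2),g2,50,n=10)
q=s["joint_pos"];q,e,w=path(q,p,Q,p2,Q2);print(q.round(2),e,w)
P=tcp([480,-258,138],g2)
for r in(-30,-60,-90,-120,-150,-170):
    b=ori(-90,12,r);q,e,w=path(q,p2,Q2,P,b,4);p2,Q2=P,b;print(r,q.round(2),round(e,2),round(w,2))
E
```

```text
[528.20741537 -45.92384659 168.93892583] [-1.02  0.76  0.72  1.94  0.56  1.09 -0.74] 60.129725103988896 29.731201763649278 [ 0.94563485 -0.08190854 -3.42235944]
[{"fingers": 50, "translation": [-0.3, -0.2, 0.7], "twist": [0.0, -0.3, 0.0]}, {"fingers": 50, "translation": [-0.6, -0.3, 1.4], "twist": [0.0, -0.6, 0.0]}, {"fingers": 50, "translation": [-1.0, -0.5, 2.1], "twist": [0.0, -0.9, 0.0]}, {"fingers": 50, "translation": [-1.3, -0.7, 2.8], "twist": [0.0, -1.2, 0.0]}, {"fingers": 50, "translation": [-1.6, -0.8, 3.5], "twist": [0.0, -1.5, 0.0]}]
[{"fingers": 50, "translation": [-0.2, -0.2, 0.7], "twist": [0.0, -0.3, 0.0]}, {"fingers": 50, "translation": [-0.4, -0.4, 1.5], "twist": [0.0, -0.6, 0.0]}, {"fingers": 50, "translation": [-0.6, -0.5, 2.2], "twist": [0.0, -0.9, 0.0]}, {"fingers": 50, "translation": [-0.8, -0.7, 2.9], "twist": [0.1, -1.2, 0.0]}, {"fingers": 50, "translation": [-1.0, -0.8, 3.7], "twist": [0.1, -1.5, 0.0]}]
end [ 481.5 -275.4  145.1] err 1.9 rot err 0.4
[-0.88  1.08  0.9   2.15  0.88  0.74 -1.02] 0.00031448412633563474 0.00028041980353208566
-30 [-0.81  1.04  0.8   2.15  0.98  0.81 -0.6 ] 0.0 0.0
-60 [-0.75  0.99  0.71  2.15  1.05  0.88 -0.13] 0.0 0.0
-90 [-0.69  0.95  0.64  2.14  1.1   0.94  0.36] 0.0 0.0
-120 [-0.63  0.92  0.57  2.14  1.14  1.    0.85] 0.0 0.0
-150 [-0.58  0.89  0.51  2.14  1.17  1.05  1.36] 0.0 0.0
-170 [-0.55  0.88  0.47  2.13  1.19  1.08  1.69] 0.0 0.0
```

>>> {"method": "jog_arm", "body": {
  "commands": [
    {"fingers":50,"translation":[-0.3,-0.2,0.7],"twist":[0.0,-0.3,0.0]},
    {"fingers":50,"translation":[-0.6,-0.3,1.4],"twist":[0.0,-0.6,0.0]},
    {"fingers":50,"translation":[-1.0,-0.5,2.1],"twist":[0.0,-0.9,0.0]},
    {"fingers":50,"translation":[-1.3,-0.7,2.8],"twist":[0.0,-1.2,0.0]},
    {"fingers":50,"translation":[-1.6,-0.8,3.5],"twist":[0.0,-1.5,0.0]}
  ]
}}

```text
time_s: 6.18
ee_pos: [503.8, -162.6, 157.0]
ee_rot: [3.126, 1.201, 1.56]
contact_force: [0.7, 0.7, -3.7]
width: 60.4
grasp_force: 29.7
```

>>> {"method": "jog_arm", "body": {
  "commands": [
    {"fingers":50,"translation":[-0.2,-0.2,0.7],"twist":[0.0,-0.3,0.0]},
    {"fingers":50,"translation":[-0.4,-0.4,1.5],"twist":[0.0,-0.6,0.0]},
    {"fingers":50,"translation":[-0.6,-0.5,2.2],"twist":[0.0,-0.9,0.0]},
    {"fingers":50,"translation":[-0.8,-0.7,2.9],"twist":[0.1,-1.2,0.0]},
    {"fingers":50,"translation":[-1.0,-0.8,3.7],"twist":[0.1,-1.5,0.0]}
  ]
}}

```text
time_s: 6.6
ee_pos: [480.9, -276.7, 144.4]
ee_rot: [3.13, 1.357, 1.555]
contact_force: [0.9, -0.1, -3.6]
width: 59.9
grasp_force: 29.7
```

>>> {"method": "jog_arm", "body": {
  "commands": [
    {"fingers":50,"translation":[0,0,0],"twist":[0.0,0,-1]},
    {"fingers":50,"translation":[0.1,0,0],"twist":[0.0,0,-2]},
    {"fingers":50,"translation":[0.2,0,0],"twist":[0.0,0,-3]},
    {"fingers":50,"translation":[0.3,0,0],"twist":[0.0,0,-4]},
    {"fingers":50,"translation":[0.3,0,0],"twist":[0.0,0,-5]}
  ]
}}

```text
time_s: 7.02
ee_pos: [480.9, -274.1, 135.1]
ee_rot: [-1.98, 1.005, 2.785]
contact_force: [-0.3, -0.2, -3.2]
width: 60.1
grasp_force: 29.7
```

>>> {"method": "jog_arm", "body": {
  "commands": [
    {"fingers":50,"translation":[0,0,0],"twist":[0.0,0,-1]},
    {"fingers":50,"translation":[0,0,0],"twist":[0.0,0,-2]},
    {"fingers":50,"translation":[0,0,0],"twist":[0.0,0,-3]},
    {"fingers":50,"translation":[0,0,0],"twist":[0.0,0,-4]},
    {"fingers":50,"translation":[0,0,0],"twist":[0.0,0,-5]}
  ]
}}

```text
time_s: 7.43
ee_pos: [480.8, -274.3, 135.7]
ee_rot: [-1.817, 0.508, 3.014]
contact_force: [-0.5, -0.4, -3.2]
width: 60.1
grasp_force: 29.7
```

```bash
python3 - <<'E'
from sim import *
p,Q,s=now(); G=p-Q.apply([0,0,19]);print(G,s["joint_pos"].round(2),s["width"],s["grasp_force"],s["contact_force"]); print(Q.as_matrix().round(2))
im=eyes.camera("scene");cv2.imwrite("pics/s1.png",cv2.resize(im[120:300,180:420,::-1],None,fx=2.5,fy=2.5))
E
```

```text
[ 480.89587057 -255.72927716  139.77480428] [-0.74  0.97  0.7   2.14  1.05  0.9  -0.12] 60.11573445147669 29.686434193281457 [-0.52120228 -0.39279625 -3.24829575]
[[-0.87  0.5  -0.01]
 [ 0.11  0.18 -0.98]
 [-0.49 -0.85 -0.21]]
```

View pics/s1.png

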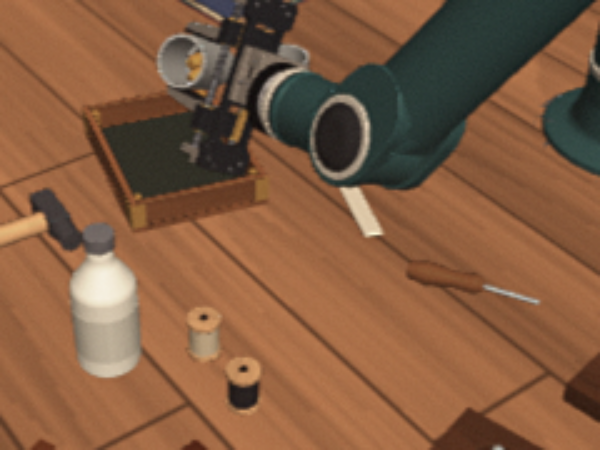

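The picture shows the pot tilted about 60° above the tray at crop (190,60). Its mouth points to +x and the brass is still inside. I'll continue the roll, slowing as I go.

>>> {"method": "jog_arm", "body": {
  "commands": [
    {"fingers":50,"translation":[0,0,0],"twist":[0.0,0,-1]},
    {"fingers":50,"translation":[0,0,0],"twist":[0.0,0,-2]},
    {"fingers":50,"translation":[0,0,0],"twist":[0.0,0,-3]},
    {"fingers":50,"translation":[0,0,0],"twist":[0.0,0,-4]},
    {"fingers":50,"translation":[0,0,0],"twist":[0.0,0,-5]}
  ]
}}

```text
time_s: 7.9
ee_pos: [480.4, -274.4, 136.1]
ee_rot: [-1.785, -0.0, 3.135]
contact_force: [-0.1, -0.3, -3.6]
width: 59.9
grasp_force: 29.7
```

>>> {"method": "jog_arm", "body": {
  "commands": [
    {"fingers":50,"translation":[0,0,0],"twist":[0.0,0,-0.8]},
    {"fingers":50,"translation":[0,0,0],"twist":[0.0,0,-1.6]},
    {"fingers":50,"translation":[0,0,0],"twist":[0.0,0,-2.4]},
    {"fingers":50,"translation":[0,0,0],"twist":[0.0,0,-3.2]},
    {"fingers":50,"translation":[0,0,0],"twist":[0.0,0,-4]}
  ]
}}

```text
time_s: 8.32
ee_pos: [480.4, -274.5, 136.1]
ee_rot: [-1.804, -0.408, -3.054]
contact_force: [-0.2, -0.4, -3.1]
width: 60.2
grasp_force: 29.7
```

>>> {"method": "jog_arm", "body": {
  "commands": [
    {"fingers":50,"translation":[0,0,0],"twist":[0.0,0,-0.6]},
    {"fingers":50,"translation":[0,0,0],"twist":[0.0,0,-1.2]},
    {"fingers":50,"translation":[0,0,0],"twist":[0.0,0,-1.8]},
    {"fingers":50,"translation":[0,0,0],"twist":[0.0,0,-2.4]},
    {"fingers":50,"translation":[0,0,0],"twist":[0.0,0,-3]}
  ]
}}

```text
time_s: 8.73
ee_pos: [480.3, -274.5, 136.1]
ee_rot: [-1.855, -0.711, -2.96]
contact_force: [-0.4, -0.6, -3.0]
width: 60.2
grasp_force: 29.7
```

>>> {"method": "jog_arm", "body": {
  "commands": [
    {"fingers":50,"translation":[0,0,0],"twist":[0.0,0,-0.8]},
    {"fingers":50,"translation":[0,0,0],"twist":[0.0,0,-1.6]},
    {"fingers":50,"translation":[0,0,0],"twist":[0.0,0,-2.4]},
    {"fingers":50,"translation":[0,0,0],"twist":[0.0,0,-3.2]},
    {"fingers":50,"translation":[0,0,0],"twist":[0.0,0,-4]}
  ]
}}

```text
time_s: 9.15
ee_pos: [480.2, -274.7, 136.3]
ee_rot: [-2.06, -1.103, -2.705]
contact_force: [0.2, -0.3, -1.9]
width: 60.1
grasp_force: 29.7
```

```bash
python3 - <<'E'
from sim import *
p,Q,s=now(); G=p-Q.apply([0,0,19]);print(s["time_s"],G,s["joint_pos"].round(2),s["width"],s["grasp_force"],s["contact_force"]); print(Q.as_matrix().round(2))
im=eyes.camera("scene");im2=eyes.camera("top")
a=cv2.resize(im[130:230,200:330,::-1],None,fx=3,fy=3);b=cv2.resize(im2[160:290,330:460,::-1],None,fx=3,fy=3)
o=np.zeros((390,790,3),np.uint8);o[:300,:390]=a;o[:,400:]=b;cv2.imwrite("pics/s2.png",o)
E
```

```text
9.15 [ 480.29677711 -256.12665201  140.36224654] [-0.56  0.88  0.48  2.13  1.18  1.07  1.46] 60.13461135584236 29.72291478587103 [ 0.19155908 -0.31816814 -1.92955354]
[[-0.41 -0.91 -0.01]
 [-0.19  0.09 -0.98]
 [ 0.89 -0.4  -0.21]]
```

View pics/s2.png

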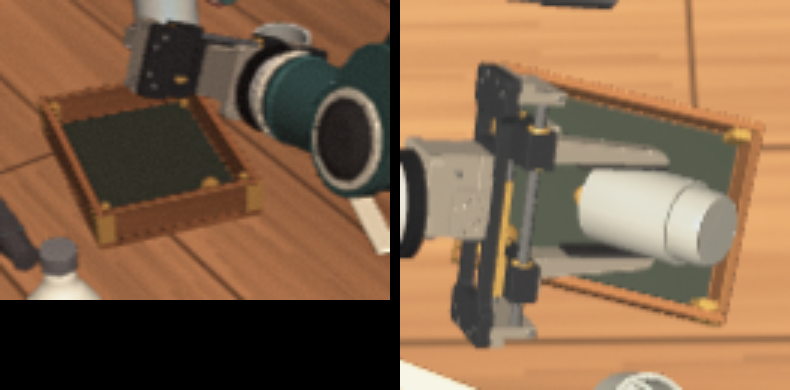

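```bash
python3 - <<'E'
from sim import *
p,Q,s=now(False); b=ori(-90,-8,-172); P=tcp([488,-268,165],b)
p2,Q2=calls(p,Q,P,b,50,n=10,hold=3)
q,e,w=path(s["joint_pos"],p,Q,p2,Q2);print(q.round(2),e,w)
u=ori(-90,30).inv().apply([0,0,1]); print("pot axis now",Q.apply(u),"then",b.apply(u))
E
```

```text
[{"fingers": 50, "translation": [0.1, -0.1, 0.0], "twist": [0.1, 0.3, -0.2]}, {"fingers": 50, "translation": [0.1, -0.1, 0.0], "twist": [0.2, 0.5, -0.4]}, {"fingers": 50, "translation": [0.2, -0.2, 0.0], "twist": [0.3, 0.8, -0.7]}, {"fingers": 50, "translation": [0.3, -0.2, 0.1], "twist": [0.3, 1.1, -0.9]}, {"fingers": 50, "translation": [0.4, -0.3, 0.1], "twist": [0.4, 1.3, -1.1]}]
[{"fingers": 50, "translation": [0.0, 0.0, 0.0], "twist": [0.1, 0.3, -0.2]}, {"fingers": 50, "translation": [0.1, -0.1, 0.0], "twist": [0.2, 0.6, -0.5]}, {"fingers": 50, "translation": [0.2, -0.1, 0.0], "twist": [0.3, 0.8, -0.7]}, {"fingers": 50, "translation": [0.3, -0.2, 0.1], "twist": [0.4, 1.1, -0.9]}, {"fingers": 50, "translation": [0.4, -0.2, 0.1], "twist": [0.4, 1.4, -1.1]}]
[{"fingers": 50, "translation": [0.0, -0.1, 0.0], "twist": [0.1, 0.3, -0.2]}, {"fingers": 50, "translation": [0.1, -0.1, 0.1], "twist": [0.2, 0.5, -0.5]}, {"fingers": 50, "translation": [0.1, -0.1, 0.1], "twist": [0.2, 0.5, -0.5]}, {"fingers": 50, "translation": [0.1, -0.1, 0.1], "twist": [0.2, 0.5, -0.5]}, {"fingers": 50, "translation": [0.1, -0.1, 0.1], "twist": [0.2, 0.5, -0.5]}]
end [ 487.7 -287.6  167.2] err 1.0 rot err 0.22
[-0.59  1.1   0.52  2.07  1.21  1.29  1.62] 8.245336230267944e-05 8.802869157259986e-05
pot axis now [ 0.36017055  0.65255444 -0.66667074] then [ 0.12052744  0.37577956 -0.91883778]
```

>>> {"method": "jog_arm", "body": {
  "commands": [
    {"fingers":50,"translation":[0.1,-0.1,0.0],"twist":[0.1,0.3,-0.2]},
    {"fingers":50,"translation":[0.1,-0.1,0.0],"twist":[0.2,0.5,-0.4]},
    {"fingers":50,"translation":[0.2,-0.2,0.0],"twist":[0.3,0.8,-0.7]},
    {"fingers":50,"translation":[0.3,-0.2,0.1],"twist":[0.3,1.1,-0.9]},
    {"fingers":50,"translation":[0.4,-0.3,0.1],"twist":[0.4,1.3,-1.1]}
  ]
}}

```text
time_s: 9.67
ee_pos: [482.7, -281.4, 151.2]
ee_rot: [-1.784, -1.263, -2.956]
contact_force: [-0.1, 0.4, -1.8]
width: 59.9
grasp_force: 29.7
```

>>> {"method": "jog_arm", "body": {
  "commands": [
    {"fingers":50,"translation":[0.0,0.0,0.0],"twist":[0.1,0.3,-0.2]},
    {"fingers":50,"translation":[0.1,-0.1,0.0],"twist":[0.2,0.6,-0.5]},
    {"fingers":50,"translation":[0.2,-0.1,0.0],"twist":[0.3,0.8,-0.7]},
    {"fingers":50,"translation":[0.3,-0.2,0.1],"twist":[0.4,1.1,-0.9]},
    {"fingers":50,"translation":[0.4,-0.2,0.1],"twist":[0.4,1.4,-1.1]}
  ]
}}

```text
time_s: 10.08
ee_pos: [484.6, -285.5, 165.1]
ee_rot: [-1.125, -1.365, 2.691]
contact_force: [-1.2, -0.8, -0.9]
width: 60.2
grasp_force: 29.7
```

>>> {"method": "jog_arm", "body": {
  "commands": [
    {"fingers":50,"translation":[0.0,-0.1,0.0],"twist":[0.1,0.3,-0.2]},
    {"fingers":50,"translation":[0.1,-0.1,0.1],"twist":[0.2,0.5,-0.5]},
    {"fingers":50,"translation":[0.6,-0.1,0.1],"twist":[0.2,0.5,-0.5]},
    {"fingers":50,"translation":[0.1,-0.1,0.1],"twist":[0.2,0.5,-0.5]},
    {"fingers":50,"translation":[0.1,-0.1,0.1],"twist":[0.2,0.5,-0.5]}
  ]
}}

```text
time_s: 10.5
ee_pos: [487.0, -288.0, 167.3]
ee_rot: [-0.754, -1.378, 2.334]
contact_force: [-0.2, 0.3, -1.4]
width: 59.8
grasp_force: 29.7
```

```bash
python3 - <<'E'
from sim import *
p,Q,s=now(); G=p-Q.apply([0,0,19]);print(s["time_s"],G,s["joint_pos"].round(2),s["width"],s["grasp_force"],s["contact_force"])
# plan next: back up and over to +y so that tray is seen by top & scene
b=ori(-90,-8,-172);u=ori(-90,30).inv().apply([0,0,1]);print(Q.apply(u))
p2,Q2=calls(p,Q,p+[20,150,40],Q,50,n=5)
q,e,w=path(s["joint_pos"],p,Q,p2,Q2);print(q.round(2),e,w)
E
```

```text
10.5 [ 487.03263316 -269.17736115  164.61489679] [-0.59  1.1   0.52  2.07  1.21  1.29  1.63] 59.7574026848006 29.731551343209006 [-0.16334912  0.32817052 -1.4451789 ]
[ 0.11444399  0.37549167 -0.91973288]
[{"fingers": 50, "translation": [0.4, -0.2, -1.0], "twist": [0.0, 0.0, 0.0]}, {"fingers": 50, "translation": [0.8, -0.4, -1.9], "twist": [0.0, 0.0, 0.0]}, {"fingers": 50, "translation": [1.1, -0.6, -2.9], "twist": [0.0, 0.0, 0.0]}, {"fingers": 50, "translation": [1.5, -0.7, -3.8], "twist": [0.0, 0.0, 0.0]}, {"fingers": 50, "translation": [1.9, -0.9, -4.8], "twist": [0.0, 0.0, 0.0]}]
end [ 506.3 -137.   206.7] err 1.4 rot err 0.0
[-0.77  0.99  0.44  1.97  1.02  1.51  1.81] 0.0001256646396678141 8.429373861659696e-05
```

```bash
cat > brass.py <<'E'
from h import *
def blobs(n,ref=None,tag="x"):
    im=eyes.camera(n); cv2.imwrite(f"pics/{tag}_{n}.png",im[:,:,::-1])
    hsv=cv2.cvtColor(im,cv2.COLOR_RGB2HSV)
    # tray interior polygon at floor
    c=np.array([503,-267]);a=np.radians(-11.5);ex=np.array([np.cos(a),np.sin(a)]);ey=np.array([-ex[1],ex[0]])
    pts=[[*(c+sx*70*ex+sy*95*ey),12] for sx,sy in((-1,-1),(1,-1),(1,1),(-1,1))]
    poly=proj(n,pts); m=np.zeros(im.shape[:2],np.uint8); cv2.fillConvexPoly(m,np.int32(poly.round()),255)
    k=cv2.inRange(hsv,(12,110,110),(30,255,255))&m
    N,_,st,ce=cv2.connectedComponentsWithStats(k)
    print(n,"tray poly",poly.round().tolist())
    for i in range(1,N):
        if st[i,4]>=6: print("  area",st[i,4],"px",ce[i].round(1),"world@17",plane(n,ce[i],17)[:2].round(0))
E
python3 -c "
from brass import *
blobs('scene',tag='b1');blobs('top',tag='b1')"
```

```text
scene tray poly [[259.0, 162.0], [216.0, 172.0], [238.0, 207.0], [284.0, 195.0]]
  area 6 px [256.  163.2] world@17 [ 431. -338.]
  area 28 px [268.6 180.2] world@17 [ 451. -239.]
  area 40 px [274.8 189.6] world@17 [ 463. -190.]
  area 9 px [282.3 193.9] world@17 [ 458. -160.]
  area 38 px [240.9 196.2] world@17 [ 560. -218.]
  area 15 px [260.3 193.4] world@17 [ 508. -198.]
  area 9 px [234.1 198.1] world@17 [ 581. -222.]
  area 19 px [236.7 203.4] world@17 [ 587. -197.]
top tray poly [[433.0, 262.0], [442.0, 204.0], [363.0, 189.0], [353.0, 246.0]]
  area 216 px [366.9 223.4] world@17 [ 507. -194.]
  area 8 px [428.5 201.5] world@17 [ 557. -342.]
  area 22 px [439.3 204.7] world@17 [ 549. -367.]
  area 8 px [359.1 235.9] world@17 [ 477. -174.]
  area 57 px [433.  253.4] world@17 [ 434. -345.]
  area 41 px [356.2 244.2] world@17 [ 458. -167.]
  area 40 px [394.5 253.8] world@17 [ 434. -256.]
```

>>> {"method": "jog_arm", "body": {
  "commands": [
    {"fingers":50,"translation":[0.6,-0.1,-0.2],"twist":[0.0,0.0,0.0]},
    {"fingers":50,"translation":[1.2,-0.2,-0.6],"twist":[0.0,0.0,0.0]},
    {"fingers":50,"translation":[1.8,-0.3,-1.0],"twist":[0.0,0.0,0.0]},
    {"fingers":50,"translation":[2.4,-0.4,-1.4],"twist":[0.0,0.0,0.0]},
    {"fingers":50,"translation":[3.0,-0.4,-1.8],"twist":[0.0,0.0,0.0]}
  ]
}}

```text
time_s: 11.02
ee_pos: [486.7, -221.3, 251.9]
ee_rot: [-0.759, -1.377, 2.338]
contact_force: [0.2, 0.1, -1.9]
width: 60.0
grasp_force: 29.7
```

```bash
python3 -c "
from brass import *
blobs('scene',tag='b2');blobs('top',tag='b2')
s=telemetry.state();print(s['ee_pos'],s['contact_force'],s['joint_pos'].round(2))"
```

```text
scene tray poly [[259.0, 162.0], [216.0, 172.0], [238.0, 207.0], [284.0, 195.0]]
  area 33 px [269.  179.9] world@17 [ 449. -239.]
  area 49 px [276.3 190.5] world@17 [ 462. -184.]
  area 58 px [239.8 198.6] world@17 [ 569. -211.]
  area 19 px [259.8 193.9] world@17 [ 511. -197.]
  area 8 px [234.4 198.2] world@17 [ 581. -221.]
top tray poly [[433.0, 262.0], [442.0, 204.0], [363.0, 189.0], [353.0, 246.0]]
  area 9 px [363. 191.] world@17 [ 585. -187.]
  area 20 px [439.  204.6] world@17 [ 550. -366.]
  area 12 px [376.  204.7] world@17 [ 552. -217.]
  area 60 px [366.  221.4] world@17 [ 512. -192.]
  area 65 px [433.6 250.8] world@17 [ 440. -347.]
  area 57 px [361.4 233.7] world@17 [ 482. -180.]
  area 154 px [382.3 249.4] world@17 [ 445. -228.]
[ 487.56219534 -220.05454323  252.11307172] [ 0.2193595  -0.44330056 -1.94307602] [-0.71  0.9   0.53  2.1   1.16  1.41  1.78]
```

```bash
python3 - <<'E'
import cv2,numpy as np
a=cv2.imread("pics/b2_scene.png")[130:225,200:330];b=cv2.imread("pics/b2_top.png")[165:285,335:460]
o=np.zeros((480,800,3),np.uint8)
a=cv2.resize(a,(400,292),interpolation=cv2.INTER_CUBIC);b=cv2.resize(b,(390,374),interpolation=cv2.INTER_CUBIC);o[:292,:400]=a;o[:374,405:795]=b
cv2.imwrite("pics/s3.png",o)
E
```

```text
(no output)
```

View pics/s3.png

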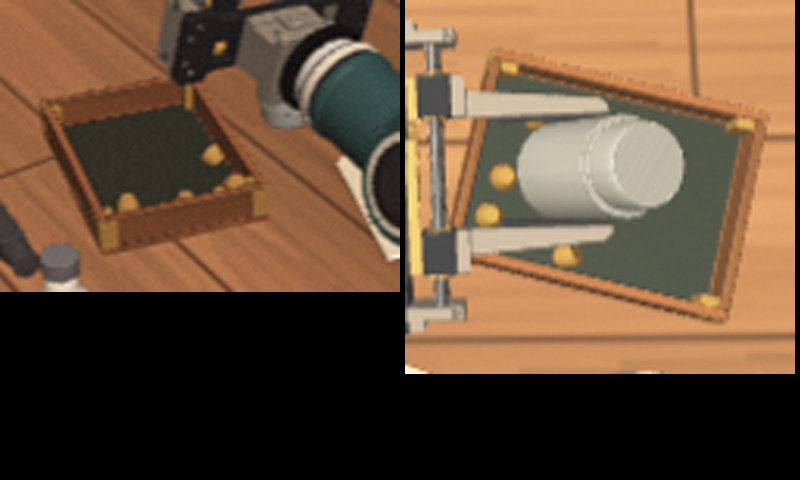

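The top crop shows four bosses, at (500,177), (487,215), (566,257) and (533,124). The scene crop also shows four, at (212,153), (235,181), (185,195) and (128,202). The fifth may be hidden under the pot, so I'll shift a little and compare with the first image.

>>> {"method": "jog_arm", "body": {
  "commands": [
    {"fingers":50,"translation":[0,0,-0.6],"twist":[0,0,0]},
    {"fingers":50,"translation":[0,0,-1.2],"twist":[0,0,0]},
    {"fingers":50,"translation":[0,0,-1.8],"twist":[0,0,0]},
    {"fingers":50,"translation":[0,0,-2.4],"twist":[0,0,0]},
    {"fingers":50,"translation":[0,0,-2.4],"twist":[0,0,0]}
  ]
}}

```text
time_s: 11.53
ee_pos: [488.0, -148.0, 239.0]
ee_rot: [-0.763, -1.379, 2.347]
contact_force: [0.1, -0.0, -1.8]
width: 60.0
grasp_force: 29.7
```

```bash
cat > diff.py <<'E'
from h import *
import sys
def run(tag,ns=("scene","top")):
    for n in ns:
        im=eyes.camera(n)[:,:,::-1]; cv2.imwrite(f"pics/{tag}_{n}.png",im); r=cv2.imread(f"pics/{n}0.png")
        h=cv2.cvtColor(im,cv2.COLOR_BGR2HSV); k=cv2.inRange(h,(10,90,90),(32,255,255))
        k&=np.where(np.abs(im.astype(int)-r).max(2)>45,255,0).astype(np.uint8)
        x0,y0,x1,y1={"scene":(205,140,295,225),"top":(340,175,460,275)}[n]
        m=np.zeros_like(k);m[y0:y1,x0:x1]=1;k*=m
        N,_,st,ce=cv2.connectedComponentsWithStats(k)
        for i in range(1,N):
            if st[i,4]>=8: print(n,"area",st[i,4],"px",ce[i].round(1),"wh",st[i,2:4],"world",plane(n,ce[i],17)[:2].round(0))
if __name__=="__main__": run(sys.argv[1])
E
python3 diff.py b3; python3 -c "
from plant import telemetry
s=telemetry.state();print(s['time_s'],s['ee_pos'],s['contact_force'],s['joint_pos'].round(2))"
```

```text
scene area 10 px [289.3 163.5] wh [4 4] world [ 346. -277.]
scene area 36 px [268.7 180.1] wh [8 7] world [ 451. -239.]
scene area 30 px [274.8 188.9] wh [11  5] world [ 462. -192.]
scene area 36 px [240.9 195.6] wh [7 6] world [ 559. -221.]
scene area 14 px [259.9 192.9] wh [5 3] world [ 508. -201.]
scene area 278 px [286.7 210.8] wh [15 27] world [493. -91.]
top area 55 px [376.5 201.8] wh [8 9] world [ 558. -219.]
top area 8 px [343.5 205. ] wh [8 1] world [ 552. -140.]
top area 54 px [364.4 241.8] wh [9 9] world [ 463. -186.]
top area 54 px [385.7 246.6] wh [9 9] world [ 451. -236.]
11.6333 [ 486.83793095 -150.86138504  240.28518714] [ 0.14416786  0.15537931 -0.82911509] [-0.79  0.92  0.47  2.05  1.05  1.5   1.81]
```

```bash
cat >> sim.py <<'E'
def wp(a,b,n,q=None,fing=50,dec=1,start=None):
    "a,b=(grasp xyz,yaw,pitch,roll); interpolated; n multiple of 5"
    a=np.r_[a[0],a[1:]].astype(float);b=np.r_[b[0],b[1:]].astype(float)
    pc,Rc=start if start else (tcp(a[:3],ori(*a[3:])),ori(*a[3:]));E=0
    for k in range(0,n,5):
        rows=[]
        for i in range(k+1,k+6):
            v=a+(b-a)*i/n; Q=ori(*v[3:]); p=tcp(v[:3],Q)
            if q is not None: q,e,w=ik(q,p,Q);E=max(E,e,w)
            t=np.round(Rc.inv().apply(p-pc)/30,dec)+0; w=np.round(np.degrees((Rc.inv()*Q).as_rotvec())/6,dec)+0
            rows.append({"fingers":fing,"translation":t.tolist(),"twist":w.tolist()})
        print(json.dumps(rows)); pc=pc+Rc.apply(t*30); Rc=Rc*R.from_rotvec(np.radians(w*6))
    print("end",pc.round(1),"q",None if q is None else q.round(2),"ikerr",E); return pc,Rc,q
E
python3 - <<'E'
from sim import *
p,Q,s=now(False); G=p-Q.apply([0,0,19])
z=Q.apply([0,0,1]);print("pitch",np.degrees(np.arcsin(-z[2])),"yaw",np.degrees(np.arctan2(z[1],z[0])))
ro=np.degrees((ori(-90,-8).inv()*Q).as_rotvec());print(ro)
wp((G,-90,-8,-172),([533,280,225],-90,30,0),30,s["joint_pos"],start=(p,Q))
E
```

```text
pitch -8.047304300794876 yaw -90.01842446839674
[ 7.29793812e-02  2.26684130e-02 -1.72332805e+02]
[{"fingers": 50, "translation": [0.0, -0.1, -0.5], "twist": [0.0, -0.2, 1.0]}, {"fingers": 50, "translation": [0.1, -0.1, -0.9], "twist": [-0.1, -0.4, 2.0]}, {"fingers": 50, "translation": [0.1, -0.2, -1.4], "twist": [-0.2, -0.6, 2.9]}, {"fingers": 50, "translation": [0.1, -0.2, -1.8], "twist": [-0.3, -0.8, 3.9]}, {"fingers": 50, "translation": [0.1, -0.3, -2.3], "twist": [-0.4, -1.0, 4.8]}]
[{"fingers": 50, "translation": [0.0, 0.0, -0.4], "twist": [-0.1, -0.2, 1.0]}, {"fingers": 50, "translation": [0.0, -0.1, -0.9], "twist": [-0.3, -0.3, 1.9]}, {"fingers": 50, "translation": [-0.1, -0.1, -1.4], "twist": [-0.5, -0.4, 2.9]}, {"fingers": 50, "translation": [-0.1, -0.1, -1.8], "twist": [-0.6, -0.6, 3.8]}, {"fingers": 50, "translation": [-0.2, -0.2, -2.3], "twist": [-0.8, -0.7, 4.8]}]
[{"fingers": 50, "translation": [0.0, 0.0, -0.4], "twist": [-0.2, 0.0, 1.0]}, {"fingers": 50, "translation": [-0.1, 0.1, -0.9], "twist": [-0.4, -0.1, 1.9]}, {"fingers": 50, "translation": [-0.2, 0.1, -1.3], "t
[... 746 characters left out ...]
 "translation": [0.1, 0.5, -1.3], "twist": [-0.4, 0.4, 2.8]}, {"fingers": 50, "translation": [0.2, 0.7, -1.7], "twist": [-0.6, 0.5, 3.8]}, {"fingers": 50, "translation": [0.2, 0.9, -2.2], "twist": [-0.7, 0.7, 4.7]}]
[{"fingers": 50, "translation": [0.1, 0.1, -0.4], "twist": [-0.1, 0.2, 1.0]}, {"fingers": 50, "translation": [0.3, 0.3, -0.8], "twist": [-0.2, 0.4, 1.9]}, {"fingers": 50, "translation": [0.5, 0.4, -1.2], "twist": [-0.2, 0.6, 2.9]}, {"fingers": 50, "translation": [0.6, 0.6, -1.6], "twist": [-0.2, 0.8, 3.8]}, {"fingers": 50, "translation": [0.8, 0.7, -2.0], "twist": [-0.3, 1.1, 4.8]}]
end [532.6 262.9 214.4] q [-1.34  1.    0.89  1.42  0.15  1.59 -0.55] ikerr 0.00013346310210225892
```

>>> {"method": "jog_arm", "body": {
  "commands": [
    {"fingers":50,"translation":[0.0,-0.1,-0.5],"twist":[0.0,-0.2,1.0]},
    {"fingers":50,"translation":[0.1,-0.1,-0.9],"twist":[-0.1,-0.4,2.0]},
    {"fingers":50,"translation":[0.1,-0.2,-1.4],"twist":[-0.2,-0.6,2.9]},
    {"fingers":50,"translation":[0.1,-0.2,-1.8],"twist":[-0.3,-0.8,3.9]},
    {"fingers":50,"translation":[0.1,-0.3,-2.3],"twist":[-0.4,-1.0,4.8]}
  ]
}}

```text
time_s: 12.05
ee_pos: [494.5, -83.3, 235.4]
ee_rot: [-1.523, -0.928, 3.099]
contact_force: [0.5, 0.1, -2.1]
width: 59.9
grasp_force: 29.7
```

>>> {"method": "jog_arm", "body": {
  "commands": [
    {"fingers":50,"translation":[0.0,0.0,-0.4],"twist":[-0.1,-0.2,1.0]},
    {"fingers":50,"translation":[0.0,-0.1,-0.9],"twist":[-0.3,-0.3,1.9]},
    {"fingers":50,"translation":[-0.1,-0.1,-1.4],"twist":[-0.5,-0.4,2.9]},
    {"fingers":50,"translation":[-0.1,-0.1,-1.8],"twist":[-0.6,-0.6,3.8]},
    {"fingers":50,"translation":[-0.2,-0.2,-2.3],"twist":[-0.8,-0.7,4.8]}
  ]
}}

```text
time_s: 12.47
ee_pos: [502.7, -14.4, 232.2]
ee_rot: [-1.66, -0.424, -3.104]
contact_force: [-0.3, -0.3, -2.1]
width: 60.2
grasp_force: 29.7
```

```bash
python3 diff.py b4; python3 -c "
from plant import telemetry
s=telemetry.state();print(s['time_s'],s['ee_pos'],s['ee_rot'],s['contact_force'],s['joint_pos'].round(2))"
```

```text
scene area 37 px [268.6 180.1] wh [8 7] world [ 451. -239.]
scene area 32 px [274.7 189. ] wh [11  5] world [ 462. -192.]
scene area 36 px [240.9 195.6] wh [7 6] world [ 559. -221.]
scene area 13 px [259.7 193. ] wh [5 3] world [ 508. -201.]
scene area 272 px [286.6 211. ] wh [15 27] world [494. -91.]
top area 52 px [376.4 201.9] wh [8 9] world [ 558. -218.]
top area 54 px [365.6 221.4] wh [8 8] world [ 512. -191.]
top area 114 px [362.6 238. ] wh [12 17] world [ 472. -182.]
top area 51 px [385.8 246.5] wh [9 9] world [ 452. -236.]
12.5667 [504.68588884 -12.09315592 232.07182802] [-1.66162376 -0.4260266  -3.09855603] [ 1.03925043 -0.46697034 -1.46339121] [-1.02  0.86  0.54  1.89  0.78  1.5   1.03]
```

The top view now shows three single bosses plus one double blob (area 114), all inside the tray walls, so all five are in. On to the stand.

>>> {"method": "jog_arm", "body": {
  "commands": [
    {"fingers":50,"translation":[0.0,0.0,-0.4],"twist":[-0.2,0.0,1.0]},
    {"fingers":50,"translation":[-0.1,0.1,-0.9],"twist":[-0.4,-0.1,1.9]},
    {"fingers":50,"translation":[-0.2,0.1,-1.3],"twist":[-0.6,-0.1,2.9]},
    {"fingers":50,"translation":[-0.3,0.2,-1.8],"twist":[-0.8,-0.2,3.8]},
    {"fingers":50,"translation":[-0.3,0.2,-2.3],"twist":[-1.1,-0.2,4.8]}
  ]
}}

```text
time_s: 12.98
ee_pos: [508.5, 54.9, 227.8]
ee_rot: [-1.767, 0.072, 3.128]
contact_force: [0.4, 0.3, -1.6]
width: 60.1
grasp_force: 29.7
```

>>> {"method": "jog_arm", "body": {
  "commands": [
    {"fingers":50,"translation":[-0.1,0.1,-0.4],"twist":[-0.2,0.1,0.9]},
    {"fingers":50,"translation":[-0.1,0.2,-0.9],"twist":[-0.4,0.1,1.9]},
    {"fingers":50,"translation":[-0.2,0.4,-1.3],"twist":[-0.6,0.2,2.8]},
    {"fingers":50,"translation":[-0.2,0.5,-1.7],"twist":[-0.8,0.3,3.8]},
    {"fingers":50,"translation":[-0.2,0.6,-2.2],"twist":[-1.0,0.4,4.8]}
  ]
}}

```text
time_s: 13.4
ee_pos: [515.9, 122.4, 224.2]
ee_rot: [-1.932, 0.547, 2.94]
contact_force: [0.9, -0.4, -1.5]
width: 60.3
grasp_force: 29.7
```

>>> {"method": "jog_arm", "body": {
  "commands": [
    {"fingers":50,"translation":[0.0,0.2,-0.4],"twist":[-0.1,0.1,0.9]},
    {"fingers":50,"translation":[0.1,0.4,-0.9],"twist":[-0.3,0.2,1.9]},
    {"fingers":50,"translation":[0.1,0.5,-1.3],"twist":[-0.4,0.4,2.8]},
    {"fingers":50,"translation":[0.2,0.7,-1.7],"twist":[-0.6,0.5,3.8]},
    {"fingers":50,"translation":[0.2,0.9,-2.2],"twist":[-0.7,0.7,4.7]}
  ]
}}

```text
time_s: 13.82
ee_pos: [525.4, 193.4, 219.2]
ee_rot: [-2.306, 0.935, 2.51]
contact_force: [-0.5, 0.3, -1.0]
width: 59.8
grasp_force: 29.7
```

>>> {"method": "jog_arm", "body": {
  "commands": [
    {"fingers":50,"translation":[0.1,0.1,-0.4],"twist":[-0.1,0.2,1.0]},
    {"fingers":50,"translation":[0.3,0.3,-0.8],"twist":[-0.2,0.4,1.9]},
    {"fingers":50,"translation":[0.5,0.4,-1.2],"twist":[-0.2,0.6,2.9]},
    {"fingers":50,"translation":[0.6,0.6,-1.6],"twist":[-0.2,0.8,3.8]},
    {"fingers":50,"translation":[0.8,0.7,-2.0],"twist":[-0.3,1.1,4.8]}
  ]
}}

```text
time_s: 14.23
ee_pos: [533.4, 260.7, 214.5]
ee_rot: [3.135, 1.044, 1.562]
contact_force: [0.5, -0.9, -1.3]
width: 60.1
grasp_force: 29.7
```

```bash
python3 - <<'E'
from sim import *
p,Q,s=now(); G=p-Q.apply([0,0,19]);print(s["time_s"],p,G,s["joint_pos"].round(2),s["width"],s["contact_force"])
z=Q.apply([0,0,1]);print("pitch",np.degrees(np.arcsin(-z[2])),"yaw",np.degrees(np.arctan2(z[1],z[0])),"y",Q.apply([0,1,0]))
g=ori(-90,30)
p1,Q1=calls(p,Q,tcp([537.5,297,135],g),g,50,n=5)
q,e,w=path(s["joint_pos"],p,Q,p1,Q1);print(q.round(2),e,w)
E
```

```text
14.2333 [533.36920832 260.73889316 214.50326338] [533.38459985 277.1600787  224.0606913 ] [-1.34  1.    0.88  1.42  0.15  1.58 -0.56] 60.14389315038647 [ 0.52397317 -0.9047393  -1.31130439]
pitch 30.20017075213747 yaw -90.05370313672451 y [ 0.99998991 -0.00292333  0.00341233]
[{"fingers": 50, "translation": [0.6, 0.0, 0.2], "twist": [0.0, 0.0, 0.0]}, {"fingers": 50, "translation": [1.2, 0.1, 0.4], "twist": [0.0, 0.0, 0.0]}, {"fingers": 50, "translation": [1.7, 0.1, 0.6], "twist": [0.0, 0.0, 0.0]}, {"fingers": 50, "translation": [2.3, 0.1, 0.7], "twist": [0.0, 0.0, 0.0]}, {"fingers": 50, "translation": [2.9, 0.1, 0.9], "twist": [0.0, 0.0, 0.0]}]
end [536.7 281.2 125.7] err 1.0 rot err 0.33
[-1.31  1.12  0.83  1.38  0.08  1.54 -0.62] 4.496925900562441e-05 1.9626313580127496e-05
```

>>> {"method": "jog_arm", "body": {
  "commands": [
    {"fingers":50,"translation":[0.6,0.0,0.2],"twist":[0.0,0.0,0.0]},
    {"fingers":50,"translation":[1.2,0.1,0.4],"twist":[0.0,0.0,0.0]},
    {"fingers":50,"translation":[1.7,0.1,0.6],"twist":[0.0,0.0,0.0]},
    {"fingers":50,"translation":[2.3,0.1,0.7],"twist":[0.0,0.0,0.0]},
    {"fingers":50,"translation":[2.9,0.13,0.9],"twist":[0.0,0.0,0.0]}
  ]
}}

```text
time_s: 14.65
ee_pos: [536.5, 282.2, 124.3]
ee_rot: [-3.138, 1.044, 1.575]
contact_force: [-0.4, 0.6, -1.7]
width: 59.9
grasp_force: 29.7
```

```bash
python3 - <<'E'
from sim import *
p,Q,s=now(); G=p-Q.apply([0,0,19]);print(s["time_s"],p,G,s["joint_pos"].round(2),s["contact_force"])
a=eyes.camera("top")[:,:,::-1];b=eyes.camera("scene")[:,:,::-1];cv2.imwrite("pics/c_top.png",a);cv2.imwrite("pics/c_scene.png",b)
o=np.zeros((600,800,3),np.uint8)
def put(im,x0,y0,w,h,s,X,Y):
    c=cv2.resize(im[y0:y0+h,x0:x0+w],None,fx=s,fy=s,interpolation=cv2.INTER_CUBIC); o[Y:Y+c.shape[0],X:X+c.shape[1]]=c
put(a,110,165,100,100,4,0,0); put(b,330,240,98,130,4,408,0)
cv2.imwrite("pics/s4.png",o)
P=G+[0,-1.3,-69]
print("pred rim",proj("top",P+[0,0,92]),proj("scene",P+[0,0,92]),"base",proj("scene",P),"rim edges top",proj("top",P+[[30,0,92],[-30,0,92],[0,30,92],[0,-30,92]]).round(1).tolist())
E
```

```text
14.65 [536.48311388 282.24671572 124.32697744] [536.47258552 298.66604922 133.88759336] [-1.31  1.12  0.82  1.38  0.08  1.54 -0.62] [-0.35066812  0.57277044 -1.73813111]
pred rim [[143.72660119 204.58128297]] [[389.73382888 265.51115851]] base [[382.3806357 296.8512858]] rim edges top [[144.2, 190.7], [143.2, 218.6], [129.7, 204.8], [157.8, 204.4]]
```

View pics/s4.png

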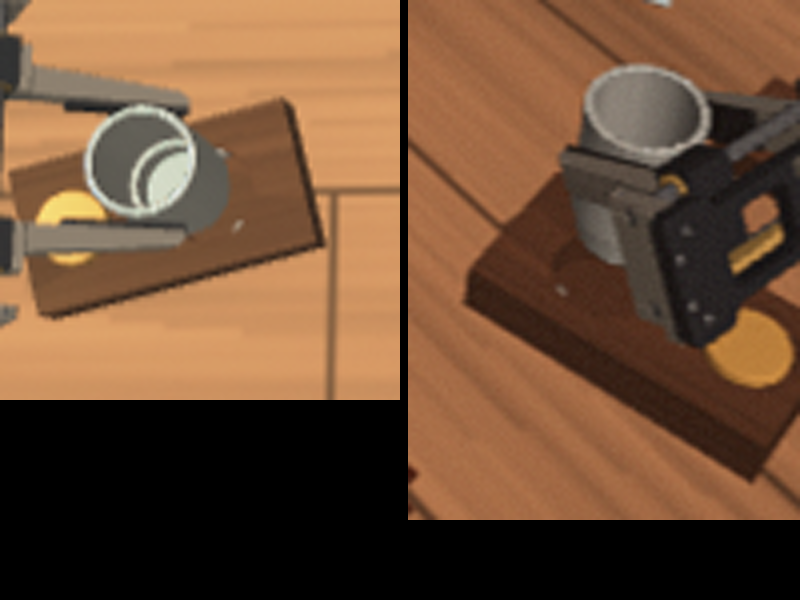

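```bash
python3 - <<'E'
from sim import *
X=tri("top",(145,204.9),"scene",(390,267));print("rim tri",X)
p,Q,s=now(False); G=p-Q.apply([0,0,19]); P=np.array([536.5,295.5,G[2]-69])
for h in(6,22): 
    e=proj("top",P+[[0,0,h],[22,0,h],[-22,0,h],[0,22,h],[0,-22,h]]); print(h,((e-[110,165])*4).round(0).tolist())
e=proj("top",P+[[0,30,22],[0,-30,22],[0,-30,40],[-30,0,22],[0,-26,22],[0,-24,0]]);print("outer",((e-[110,165])*4).round(0).tolist())
print("seat top",(proj("top",[[537.4,297.2,30]])-[110,165])*4, "seat ball px")
print("now top seat est from balls(535.8,295.0), corner(534.4,290.8); wrist(537.4,297.2); scene(536.4,296.1)")
E
```

```text
rim tri [535.84850402 296.92344698 152.11405602]
6 [[186.0, 183.0], [187.0, 145.0], [185.0, 221.0], [148.0, 183.0], [224.0, 182.0]]
22 [[178.0, 179.0], [179.0, 140.0], [177.0, 217.0], [139.0, 179.0], [216.0, 178.0]]
outer [[125.0, 179.0], [230.0, 178.0], [222.0, 173.0], [176.0, 231.0], [223.0, 178.0], [230.0, 184.0]]
seat top [[201.40640605 190.78567413]] seat ball px
now top seat est from balls(535.8,295.0), corner(534.4,290.8); wrist(537.4,297.2); scene(536.4,296.1)
```

The crop shows the pot empty and upright above the recess, with its rim centre at top pixel (145,204.9), within about 1 mm laterally of the seat by each camera. Now lowering to just above the balls.

>>> {"method": "jog_arm", "body": {
  "commands": [
    {"fingers":50,"translation":[0.3,0.02,0.2],"twist":[0,0,0]},
    {"fingers":50,"translation":[0.6,0.02,0.38],"twist":[0,0,0]},
    {"fingers":50,"translation":[0.9,0.02,0.55],"twist":[0,0,0]},
    {"fingers":50,"translation":[1.1,0.02,0.66],"twist":[0,0,0]},
    {"fingers":50,"translation":[1.2,0.02,0.72],"twist":[0,0,0]}
  ]
}}

```text
time_s: 15.17
ee_pos: [537.5, 282.6, 84.5]
ee_rot: [3.138, 1.044, 1.57]
contact_force: [0.5, -1.7, 3.5]
width: 60.1
grasp_force: 29.8
```

```bash
python3 - <<'E'
from sim import *
p,Q,s=now(); G=p-Q.apply([0,0,19]);print(s["time_s"],p,G,s["width"],s["contact_force"],s["wrist_torque"])
E
```

```text
15.1667 [537.52740861 282.56097756  84.47179393] [537.47089281 298.98810147  94.01885662] 60.062816734287445 [ 0.49911359 -1.72001217  3.46195935] [0.00211708 0.10553975 0.00155912]
```

>>> {"method": "jog_arm", "body": {
  "commands": [
    {"fingers":50,"translation":[0.06,0,0.03],"twist":[0,0,0]},
    {"fingers":50,"translation":[0.12,0,0.06],"twist":[0,0,0]},
    {"fingers":50,"translation":[0.18,0,0.1],"twist":[0,0,0]},
    {"fingers":50,"translation":[0.24,0,0.14],"twist":[0,0,0]},
    {"fingers":50,"translation":[0.24,0,0.14],"twist":[0,0,0]}
  ]
}}

```text
time_s: 15.58
ee_pos: [539.1, 282.6, 78.6]
ee_rot: [3.131, 1.044, 1.564]
contact_force: [2.1, -2.3, 6.2]
width: 60.2
grasp_force: 29.7
```

```bash
python3 - <<'E'
from sim import *
p,Q,s=now(); G=p-Q.apply([0,0,19]);print(s["time_s"],p,G,s["width"],s["contact_force"],s["wrist_torque"])
for n in("top","scene"):
    im=eyes.camera(n)[:,:,::-1];cv2.imwrite(f"pics/d_{n}.png",im)
E
```

```text
15.5833 [539.05748053 282.60569011  78.59914302] [538.95880245 299.02826517  88.15368597] 60.19774974197387 [ 2.12547161 -2.30195891  6.15075886] [-0.7816682  -0.20100729  0.34343737]
```

>>> {"method": "jog_arm", "body": {
  "commands": [
    {"fingers":50,"translation":[0.05,0.04,0.03],"twist":[0,0,0]},
    {"fingers":50,"translation":[0.1,0.04,0.06],"twist":[0,0,0]},
    {"fingers":50,"translation":[0.15,0.04,0.09],"twist":[0,0,0]},
    {"fingers":50,"translation":[0.2,0.04,0.12],"twist":[0,0,0]},
    {"fingers":50,"translation":[0.2,0.04,0.12],"twist":[0,0,0]}
  ]
}}

```text
time_s: 16.1
ee_pos: [539.7, 282.7, 71.1]
ee_rot: [3.133, 1.043, 1.565]
contact_force: [1.4, -1.5, 4.1]
width: 59.9
grasp_force: 29.7
```

```bash
python3 - <<'E'
from sim import *
p,Q,s=now(); G=p-Q.apply([0,0,19]);print(s["time_s"],p,G,s["width"],s["contact_force"],s["wrist_torque"])
E
```

```text
16.1 [539.66486271 282.74647853  71.10921918] [539.58449122 299.16226148  80.67559835] 59.932644842549884 [ 1.40223307 -1.47096456  4.1172097 ] [-0.50398422 -0.03052984  0.18417163]
```

>>> {"method": "jog_arm", "body": {
  "commands": [
    {"fingers":50,"translation":[0.03,0,0.02],"twist":[0,0,0]},
    {"fingers":50,"translation":[0.06,0,0.04],"twist":[0,0,0]},
    {"fingers":50,"translation":[0.09,0,0.06],"twist":[0,0,0]},
    {"fingers":50,"translation":[0.12,0,0.07],"twist":[0,0,0]},
    {"fingers":50,"translation":[0.12,0,0.07],"twist":[0,0,0]}
  ]
}}

```text
time_s: 16.52
ee_pos: [539.5, 282.6, 67.7]
ee_rot: [3.132, 1.044, 1.564]
contact_force: [-1.1, -2.2, 8.0]
width: 59.9
grasp_force: 29.6
```

```bash
python3 - <<'E'
from sim import *
p,Q,s=now(); G=p-Q.apply([0,0,19]);print(s["time_s"],p,G,s["width"],s["contact_force"],s["wrist_torque"])
for n in("top","scene"): cv2.imwrite(f"pics/e_{n}.png",eyes.camera(n)[:,:,::-1])
E
```

```text
16.5167 [539.46059551 282.59780656  67.7032573 ] [539.39217161 299.02655989  77.24743783] 59.89928216313222 [-1.1278917  -2.19619667  8.04500141] [-1.13965756  0.00496628 -0.15302043]
```

>>> {"method": "jog_arm", "body": {
  "commands": [
    {"fingers":50,"translation":[0.04,0,0.02],"twist":[0,0,0]},
    {"fingers":50,"translation":[0.08,0,0.04],"twist":[0,0,0]},
    {"fingers":50,"translation":[0.12,0,0.07],"twist":[0,0,0]},
    {"fingers":50,"translation":[0.17,0,0.1],"twist":[0,0,0]},
    {"fingers":50,"translation":[0.17,0,0.1],"twist":[0,0,0]}
  ]
}}

```text
time_s: 17.03
ee_pos: [538.5, 282.5, 66.2]
ee_rot: [3.132, 1.05, 1.561]
contact_force: [-9.6, 0.6, 23.3]
width: 59.8
grasp_force: 29.9
```

```bash
python3 - <<'E'
from sim import *
p,Q,s=now(); G=p-Q.apply([0,0,19]);print(s["time_s"],p,G,s["width"],s["contact_force"],s["wrist_torque"])
a=eyes.camera("top")[:,:,::-1];b=eyes.camera("scene")[:,:,::-1]
o=np.zeros((600,800,3),np.uint8)
def put(im,x0,y0,w,h,s,X,Y):
    c=cv2.resize(im[y0:y0+h,x0:x0+w],None,fx=s,fy=s,interpolation=cv2.INTER_CUBIC); o[Y:Y+c.shape[0],X:X+c.shape[1]]=c
put(a,110,165,100,100,4,0,0); put(b,330,240,98,130,4,408,0);cv2.imwrite("pics/s5.png",o)
T=np.array([537.4,297,100.]);r=np.radians([0,90,180,270]);C=T+30*np.c_[np.cos(r),np.sin(r),0*r]
print("home rim pred top crop",((proj("top",np.vstack([T,C]))-[110,165])*4).round().tolist()); print("scene",((proj("scene",np.vstack([T,C]))-[330,240])*4+[408,0]).round().tolist())
E
```

```text
17.0333 [538.52517978 282.49269329  66.2451465 ] [538.50035525 298.97674495  75.69371384] 59.812299217297934 [-9.5825522   0.60024765 23.31916756] [-3.83652283  0.84291635 -1.54614949]
home rim pred top crop [[167.0, 173.0], [169.0, 120.0], [114.0, 174.0], [165.0, 226.0], [220.0, 172.0]]
scene [[626.0, 182.0], [584.0, 208.0], [671.0, 219.0], [668.0, 156.0], [584.0, 146.0]]
```

>>> {"method": "jog_arm", "body": {
  "commands": [
    {"fingers":50,"translation":[-0.1,-0.03,-0.05],"twist":[0,0,0]},
    {"fingers":50,"translation":[-0.2,-0.05,-0.11],"twist":[0,0,0]},
    {"fingers":91,"translation":[-0.2,-0.05,-0.11],"twist":[0,0,0]},
    {"fingers":91,"translation":[-0.2,-0.05,-0.11],"twist":[0,0,0]},
    {"fingers":91,"translation":[-0.2,-0.05,-0.11],"twist":[0,0,0]}
  ]
}}

```text
time_s: 17.55
ee_pos: [536.9, 284.1, 65.2]
ee_rot: [3.139, 1.04, 1.572]
contact_force: [-0.3, -1.1, 0.1]
width: 77.8
grasp_force: 0.0
```

>>> {"method": "jog_arm", "body": {
  "commands": [
    {"fingers":91,"translation":[0,0,0],"twist":[0,0,0]},
    {"fingers":91,"translation":[0,0,0],"twist":[0,0,0]},
    {"fingers":91,"translation":[0,0,-0.5],"twist":[0,0,0]},
    {"fingers":91,"translation":[0,0,-1.2],"twist":[0,0,0]},
    {"fingers":91,"translation":[0,0,-2],"twist":[0,0,0]}
  ]
}}

```text
time_s: 17.97
ee_pos: [536.6, 334.8, 96.0]
ee_rot: [3.14, 1.042, 1.57]
contact_force: [-0.0, -0.0, -0.3]
width: 90.8
grasp_force: 0.0
```

>>> {"method": "jog_arm", "body": {
  "commands": [
    {"fingers":91,"translation":[0,0,-1],"twist":[0,0,0]},
    {"fingers":91,"translation":[0,0,-2],"twist":[0,0,0]},
    {"fingers":91,"translation":[0,0,-3],"twist":[0,0,0]},
    {"fingers":91,"translation":[-0.5,0,-4],"twist":[0,0,0]},
    {"fingers":91,"translation":[-1,0,-4.5],"twist":[0,0,0]}
  ]
}}

```text
time_s: 18.38
ee_pos: [534.6, 439.2, 192.1]
ee_rot: [3.084, 1.005, 1.566]
contact_force: [0.9, -1.7, -1.9]
width: 91.1
grasp_force: 0.0
```

```bash
python3 - <<'E'
from sim import *
p,Q,s=now(); print(s["time_s"],p,s["width"],s["contact_force"],s["joint_pos"].round(2))
a=eyes.camera("top")[:,:,::-1];b=eyes.camera("scene")[:,:,::-1];w=eyes.camera("wrist")[:,:,::-1]
for n,i in zip(("top","scene","wrist"),(a,b,w)): cv2.imwrite(f"pics/f_{n}.png",i)
o=np.zeros((600,800,3),np.uint8)
def put(im,x0,y0,w,h,s,X,Y):
    c=cv2.resize(im[y0:y0+h,x0:x0+w],None,fx=s,fy=s,interpolation=cv2.INTER_CUBIC); o[Y:Y+c.shape[0],X:X+c.shape[1]]=c
put(a,110,165,100,80,3.5,0,0); put(b,340,245,98,115,4.2,358,0); put(a,340,175,120,100,2.9,0,285)
cv2.imwrite("pics/s6.png",o)
for z in(100,113):
  for nm,n,of,sc,sh in(("top","top",[110,165],3.5,[0,0]),("scene","scene",[340,245],4.2,[358,0])):
    T=np.array([537.4,296.5,z]);r=np.radians([0,90,180,270]);C=T+30*np.c_[np.cos(r),np.sin(r),0*r]
    print(z,nm,((proj(n,np.vstack([T,C]))-of)*sc+sh).round().tolist())
E
```

```text
18.3833 [534.63106825 439.23260516 192.12752908] 91.133183783205 [ 0.91641614 -1.69688109 -1.94881585] [-1.4   1.28  1.12  0.99 -0.17  1.84 -0.46]
100 top [[147.0, 151.0], [149.0, 105.0], [101.0, 152.0], [146.0, 198.0], [194.0, 151.0]]
100 scene [[545.0, 169.0], [500.0, 197.0], [591.0, 209.0], [588.0, 142.0], [500.0, 131.0]]
113 top [[141.0, 148.0], [143.0, 101.0], [94.0, 149.0], [139.0, 195.0], [188.0, 147.0]]
113 scene [[549.0, 151.0], [504.0, 178.0], [596.0, 190.0], [593.0, 124.0], [504.0, 113.0]]
```

View pics/s6.png

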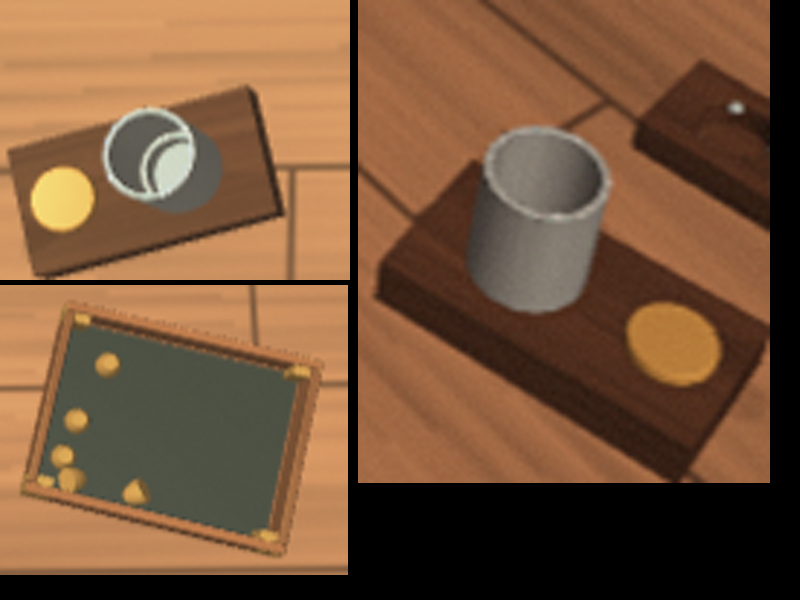

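The final view shows all five bosses in the tray, at lower-left crop points (107,364), (76,420), (63,456), (71,479) and (135,491). The pot is upright on the stand with no foot visible. I'll run one numeric check of seating height and tilt against the silhouettes.

```bash
python3 - <<'E'
from sim import *
from scipy.optimize import minimize
def mask(n,f,box):
    im=cv2.imread(f); h=cv2.cvtColor(im,cv2.COLOR_BGR2HSV); k=(h[...,1]<70)&(h[...,2]>40)
    m=np.zeros(k.shape,np.uint8);x0,y0,x1,y1=box;m[y0:y1,x0:x1]=k[y0:y1,x0:x1]
    N,l,st,_=cv2.connectedComponentsWithStats(m);i=1+st[1:,4].argmax();m=(l==i).astype(np.uint8)
    c,_=cv2.findContours(m,cv2.RETR_EXTERNAL,cv2.CHAIN_APPROX_NONE);o=np.zeros(m.shape,np.uint8);cv2.drawContours(o,[cv2.convexHull(c[0])],-1,255,-1);return o
t=np.linspace(0,2*np.pi,48)
def model(n,v,z0):
    x,y,z,a,b=v; Q=R.from_euler("xy",[a,b],degrees=True); P=[]
    for hz,r in z0: P.append(np.c_[r*np.cos(t),r*np.sin(t),0*t+hz])
    P=Q.apply(np.vstack(P))+[x,y,z]; q=proj(n,P)
    m=np.zeros((420*4,560*4),np.uint8);cv2.fillConvexPoly(m,cv2.convexHull(np.int32((q*4+1.5).round())),255);return cv2.resize(m,(560,420),interpolation=cv2.INTER_AREA)
def fit(f,box,x0,z0,n):
    K=mask(n,f,box).astype(float); K=cv2.GaussianBlur(K,(0,0),1)
    def c(v): return ((cv2.GaussianBlur(model(n,v,z0).astype(float),(0,0),1)-K)**2).sum()/1e4
    best=minimize(c,x0,method="Nelder-Mead",options=dict(initial_simplex=np.vstack([x0]+[np.array(x0)+d for d in np.diag([4,4,4,2,2])]),maxiter=500))
    return best.x.round(2),round(best.fun,1)
body=[(22,30),(92,30)];full=[(0,24),(5,26),(22,26),(22,30),(92,30)]
print("start scene",fit("pics/scene0.png",(270,185,315,245),[524,-31,0,0,0],full,"scene"))
print("end   scene",fit("pics/f_scene.png",(358,265,500,330),[537,296,8,0,0],body,"scene"))
print("start top",fit("pics/top0.png",(280,195,320,235),[524,-31,0,0,0],full,"top"))
print("end   top",fit("pics/f_top.png",(135,190,180,230),[537,296,8,0,0],body,"top"))
E
```

```text
start scene (array([523.41, -30.33,   0.72,   0.53,   0.55]), np.float64(47.7))
end   scene (array([535.83, 296.52,   8.88,  -0.7 ,   1.54]), np.float64(17.1))
start top (array([ 5.253e+02, -3.151e+01,  2.980e+00,  2.200e-01, -1.940e+00]), np.float64(5.0))
end   top (array([537.24, 297.06,   9.27,   0.74,  -0.57]), np.float64(5.6))
```

```bash
python3 -c "
from plant import manip
print(manip.hand_in())"
```

```text
the job is handed in; nothing more can be done
None
```

The job is handed in: all five bosses lie in the tray, and the empty pot is pressed home and upright in the larger stand (base measured within about 1 mm of home height, tilt within measurement noise), at about 18.5 s with no sign of contact with anything else.

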